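Set a locknut sorting gate to a feeler blade

TASK

Set the gate of the sloping sorting chute to the feeler blade: slide the blade down the chute floor, under the gate, until its tip rests against the lip, let go of it, then turn the wing knob clockwise until its resistance rises sharply because the gate has met the blade, add an eighth of a turn more, and let go of the knob. Then feel the drag by drawing the pinched blade back uphill about 20 mm, and leave it there, flat and pinched under the gate, with everything released. Never force the gate, and do not disturb the bin, the big cable gland or the carton.

Things in the scene. Friction and masses are not known exactly. Their poses are not given: they have to be found in the camera images.
- ramp: Floor of the fixed metal chute, 166 mm wide between 18 mm high cheeks. Origin: on the floor's surface, mid-width, below the gate. x uphill along the floor (25 degrees up, away from the robot), y across, z square out of the floor. Slick: a loose blade slides down it. Floor runs x = -50 mm (12 mm high lip) to +220 mm. A blue bridge stands at x = -13 to 13: posts at y = +-93, beam 48 to 62 mm above the floor.
- gate: Yellow gate under the bridge, with a sprung pad 60 mm wide (y), 16 mm long (x). Origin: the ramp's origin at knob 0; sinks along the ramp's -z 7 mm per rad of knob. Pad underside at knob 0: 17.3 mm above the floor, give or take 6 mm of unknown wear. Pushed pad gives 14 N at once, then 8 N more per rad of further turn.
- knob (a joint): Wing knob's angle, rad, 0 to 3.9; grows clockwise seen from above, which lowers the gate. At 0 the wing lies along the ramp's x. Stays where left: friction 0.2 N m; when the pad meets the blade the turning torque jumps 0.1 N m, then adds 0.055 N m per rad. That happens somewhere between 1.0 and 2.8 rad.
- knob_grip (a point): Centre of the wing knob's black grip, a bar 64 mm long, 14 mm wide, 24 mm high (12 mm above and below this point), on the knob's axis, which is the ramp's z, 107 mm above the floor. This point's x runs along the bar. A 32 mm hub lies below the bar; the bridge's top is 45 mm below this point.
- blade: Feeler blade, loose, about 160 g: steel strip 175 mm long (x), 24 mm wide (y), 4 mm thick, with a red handle 60 mm long, 24 mm wide on its +x end (x = 27.5 to 87.5 mm), top 34 mm above the underside. Origin: centre of the strip's underside; z towards the handle's top; tip at -x. Starts flat on the bench, handle up.
- blade_tip (a point): Middle of the blade's tip edge on the underside, 87.5 mm from the blade's origin along its -x.
- blade_grip (a point): Point to grip in the blade's handle, across its 24 mm width: 22 mm above the underside, 57.5 mm from the origin along +x.
- nut_bin: Grey open bin with white locknuts, 110 x 130 x 60 mm high, loose bystander. Origin: centre of its underside.
- big_gland: White cable gland standing upright, 62 mm across, 82 mm high, loose bystander. Origin: centre of its underside.
- carton: Plain cardboard carton, 100 x 140 x 75 mm high, loose bystander. Origin: centre of its underside.
There are look-alikes about, which are no part of the job. There is more than one size of the blade; the one meant has the size given above.

How it is judged:
By the outcome, as a careful person would: the job done as asked, in the order asked, and still so for the second after the job is handed in, with the robot touching nothing.
It also fails if it takes over 72 s, if anything falls off the work surface, if the arm or the gripper's body presses on something with over 40 N, if the wrist force passes 120 N, or if a joint passes its speed limit or range.

ROBOT

A 6-joint arm with a two-finger parallel gripper is mounted at the origin on the work surface. World frame = base frame: x ahead of the robot, y to its left, z up, the work surface at z = 0. Lengths are in m, angles in degrees, forces in N, time in s.
With the tool pointing down it reaches from about 0.25 to 0.725 m from the base axis. Payload 9.7 kg.
Tool frame: the origin (TCP) lies midway between the tips of the shut fingers; the grasp point (between the pads) lies 19 mm behind it; y points along the fingers, x is the direction in which the jaws open and shut, and the axes are right-handed (so a half turn about y gives the same grasp; the last joint's range is limited). The gripper opens to 85 mm and grips with 20 to 120 N. Pads are 22 mm wide; open, the fingers measure 114 mm over their backs; the gripper's body (76 mm by 85 mm) begins 54 mm behind the grasp point. The pads swing forward as they close: fully open they stand 13 mm farther back than shut.
Start: joints at [-71.562, 4.979, 10.078, 95.1, 0, 90], TCP at [0.174, -0.522, 0.231] pointing down, gripper open.
Joint ranges: [-179.16, 179.16], [-48.56, 103.87], [-65.8, 70.77], [-126.05, 130.52], [-82.76, 87.17], [-180, 180]. Speed limits (degrees/s): [127.2, 127.2, 147.25, 180, 180, 180].

INTERFACE

Orientations are given as [roll, pitch, yaw] about the fixed x, y, z axes, in that order (R = Rz(yaw) Ry(pitch) Rx(roll)).
In Python, from workcell import get_obs, camera, job_done gives the robot as it stands.
- The arm moves only by the tool play_rows, never from a script. Its argument "moves" is a list of rows, each a list of 3 entries, a list of its own where there are three numbers: the turn, a rotation vector about the tool's x, y, z in degrees, then the shift along the tool's x, y, z in m, then the opening in per cent of the stroke, from 0 (shut) to 100 (fully open). A call has exactly 5 rows; each row is the pose to reach, as a shift and turn from the pose commanded when the call began, along the tool's axes at that moment; what a row does not reach only later rows make up. A row lasts 1/10 s, in which the tool goes at most 50 mm and 8.59 degrees, less where a joint would pass 70% of its speed; a pose out of reach is approached as far as the arm can. A call with a gripper value outside its range is refused whole. The fingers move at their own pace and stop on an object; "grip_force" is the grip in N (left out, the last holds). Time passes only in rows, so rows that repeat a pose let the fingers close, or fill a call up. It gives the time, the measured TCP pose, the force and the opening at its end, in the units of the state.
- get_obs(): the state, without advancing time (a new reading comes with each control period).
- camera(name): name is "side" or "top"; returns a dict with "img" (480x640x3 uint8, red, green, blue), "fov_y" (degrees; the focal length in pixels is half the picture's height over the tangent of half this angle, whatever the lens; pixels are square), "cx", "cy" (the principal point, pixels), "k1" (the pictures are not rectified: a ray, as slopes to the right and down, at radius r is drawn at 1 + k1 r^2 times it, then the intrinsics apply), "world_from_camera" (4x4, takes a point from camera to world coordinates). Camera axes: x right, y up, looking along -z (the intrinsics and any distortion apply to the point x, -y, -z); pixel columns grow to the right and rows downward; lengths in m; the calibration is good to about 2 mm. A picture is of the moment at which its call begins. There is no depth.
- job_done(): hands the job in, once; it reports no verdict.
The state is a dict: "time": time; "q": joint angles; "qd": joint speeds; "joint_efforts": joint torques, N m; "ee_pos": TCP position; "tcp_rot": TCP orientation; "wrist_force": force on the tool from outside, world axes, zero at the start; "torque": the same for the moment, N m; "opening": finger opening in m.
Only numpy, scipy, OpenCV 4.12 (cv2) and the standard library are available. Lean on these libraries where they do the work, as an engineer would, in place of code of your own. Each camera call takes 0.05 s, during which the arm holds its last target.

## Working session

There is one attempt and no reset: what is moved stays moved. The work goes in short steps, Python scripts to look and compute and a tool call to move; the robot and the scene stay as the last step left them, time stands still between calls to the robot, and variables do not carry over. Pictures are saved under pics/ and viewed, and the job is handed in when it is done.

Besides the shell and the picture viewer there is one more tool, called after ">>>" as name(argument=value, ...) on one line, values as JSON. play_rows: Moves the arm, as the interface text tells. Its arguments: {"type":"object","properties":{"moves":{"type":"array"},"grip_force":{"type":"number"}},"required":["moves"]}

```bash
ls; mkdir -p pics
python3 - <<'E'
from workcell import get_obs,camera
import cv2,pickle
o=get_obs();print(o)
for n in("side","top"):
    c=camera(n);pickle.dump(c,open(f"{n}0.pkl","wb"));cv2.imwrite(f"pics/{n}0.png",c["img"][:,:,::-1])
    print(n,c["fov_y"],c["cx"],c["cy"],c["k1"],c["world_from_camera"])
E
```

```text
pics
{'time': 0.0, 'q': array([-7.15621266e+01,  5.01162266e+00,  1.00342013e+01,  9.50993568e+01,
       -1.79972915e-03,  8.99996928e+01]), 'qd': array([-0.04540805, -0.03015708,  0.03484226, -0.01159152, -0.01617641,
       -0.04835841]), 'joint_efforts': array([-4.04311795e-04, -5.20390284e+01,  4.64799392e+01,  1.63260510e-02,
       -1.04722099e-04,  2.57082070e-05]), 'ee_pos': array([ 0.17387105, -0.52155271,  0.23057579]), 'tcp_rot': array([-9.00017993e+01,  7.67781418e-02, -7.15618193e+01]), 'wrist_force': array([ 0.74331783,  0.36151255, -0.06916383]), 'torque': array([-0.04949017,  0.01824487,  0.00533383]), 'opening': 0.08553064391100183}
side 42.11020163059197 322.1973104643193 243.99643367635318 -0.001926661424324271 [[-0.79979125  0.45586556 -0.39053879 -0.19247277]
 [-0.60023298 -0.61532347  0.51097691  0.80550519]
 [-0.00737091  0.64308913  0.76575587  1.37907201]
 [ 0.          0.          0.          1.        ]]
top 42.30052501280612 323.2154350948597 245.2541180439389 -0.20729870446273013 [[-0.02348428  0.98820366 -0.1513341   0.15574191]
 [-0.99969593 -0.02207454  0.01098894 -0.01416847]
 [ 0.00751868  0.15154616  0.98842159  2.04309905]
 [ 0.          0.          0.          1.        ]]
```

View pics/side0.png

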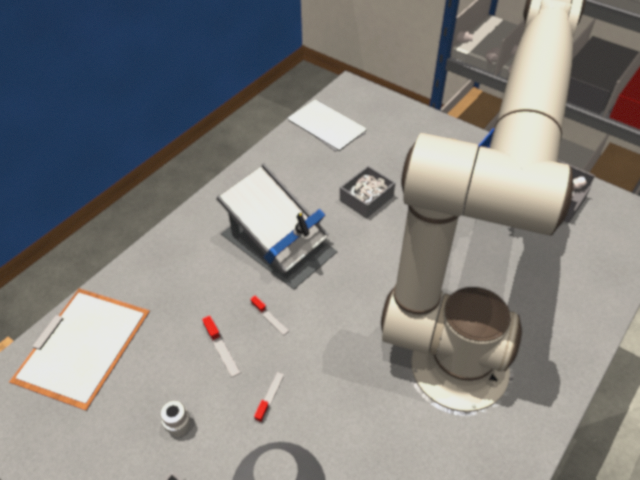

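View pics/top0.png

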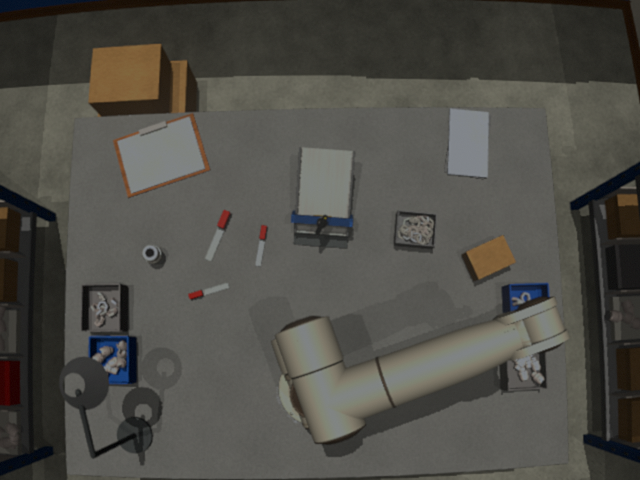

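```bash
cat > h.py <<'E'
import numpy as np,cv2,pickle
def K(c):
    f=240/np.tan(np.radians(c["fov_y"]/2));return np.array([[f,0,c["cx"]],[0,f,c["cy"]],[0,0,1]])
def rays(c,px):
    px=np.asarray(px,float).reshape(-1,1,2)
    n=cv2.undistortPoints(px,K(c),np.array([c["k1"],0,0,0.])).reshape(-1,2)
    W=c["world_from_camera"]
    return W[:3,3],np.c_[n[:,0],-n[:,1],-np.ones(len(n))]@W[:3,:3].T
def onplane(c,px,z=0,n=(0,0,1),p0=None):
    o,d=rays(c,px);n=np.array(n,float);p0=np.array([0,0,z]) if p0 is None else p0
    t=((p0-o)@n)/(d@n);return o+t[:,None]*d
def proj(c,P):
    W=c["world_from_camera"];P=np.atleast_2d(P);q=(P-W[:3,3])@W[:3,:3]
    x=np.c_[q[:,0],-q[:,1]]/-q[:,2:3];r2=(x**2).sum(1,keepdims=True);x=x*(1+c["k1"]*r2)
    k=K(c);return np.c_[x[:,0]*k[0,0]+k[0,2],x[:,1]*k[1,1]+k[1,2]]
def tri(cs,pxs):
    A=np.zeros((3,3));b=np.zeros(3)
    for c,p in zip(cs,pxs):
        o,d=rays(c,p);d=d[0]/np.linalg.norm(d[0]);M=np.eye(3)-np.outer(d,d);A+=M;b+=M@o
    return np.linalg.solve(A,b)
def crop(c,x0,y0,x1,y1,s,fn):
    cv2.imwrite(fn,cv2.resize(c["img"][y0:y1,x0:x1,::-1],None,fx=s,fy=s,interpolation=cv2.INTER_CUBIC))
E
python3 - <<'E'
from h import *
for n in("side","top"):
    c=pickle.load(open(n+"0.pkl","rb"));im=c["img"].astype(int)
    R,G,B=im[...,0],im[...,1],im[...,2]
    red=((R>110)&(G<70)&(B<70)).astype(np.uint8)
    k,l,s,ce=cv2.connectedComponentsWithStats(red)
    for i in range(1,k):
        if s[i,4]>30:
            pts=cv2.findContours((l==i).astype(np.uint8),0,1)[0][0]
            r=cv2.minAreaRect(pts); w=onplane(c,ce[i],.034)[0]
            bx=onplane(c,cv2.boxPoints(r),.034)
            print(n,ce[i].round(1),s[i,4],w.round(4),np.linalg.norm(bx[0]-bx[1]).round(3),np.linalg.norm(bx[1]-bx[2]).round(3))
c=pickle.load(open("top0.pkl","rb"))
crop(c,180,200,280,310,7,"pics/bl_top.png");crop(c,270,135,370,255,5,"pics/ramp_top.png")
c=pickle.load(open("side0.pkl","rb"))
crop(c,190,280,300,430,4,"pics/bl_side.png");crop(c,210,155,350,285,5,"pics/ramp_side.png")
E
```

```text
side [257.5 303.6] 95 [0.5073 0.171  0.034 ] 0.018 0.045
side [210.4 327. ] 166 [0.5562 0.297  0.034 ] 0.023 0.059
side [261.  410.8] 132 [0.3057 0.393  0.034 ] 0.046 0.017
top [222.8 218.2] 105 [0.5616 0.2941 0.034 ] 0.056 0.021
top [262.5 231.5] 62 [0.5136 0.1623 0.034 ] 0.043 0.016
top [194.5 294. ] 68 [0.3116 0.3875 0.034 ] 0.044 0.016
```

View pics/bl_top.png

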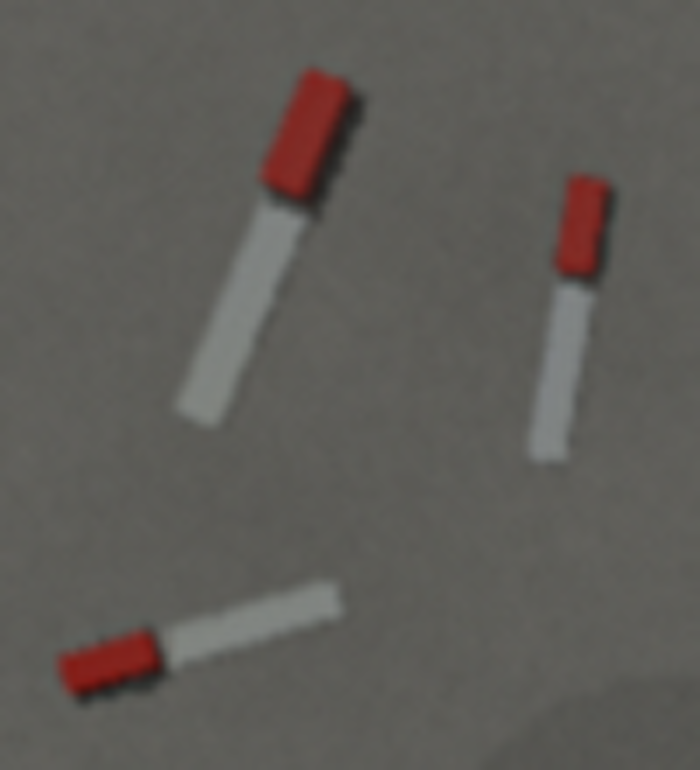

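View pics/bl_side.png

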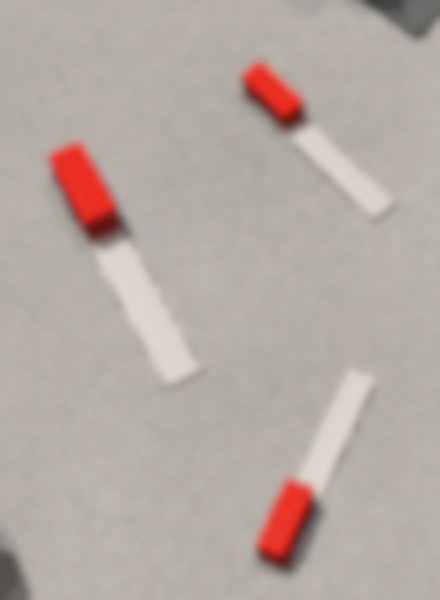

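View pics/ramp_top.png

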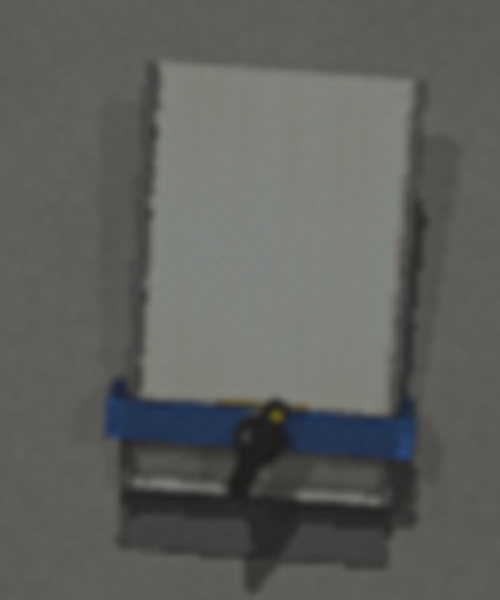

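View pics/ramp_side.png

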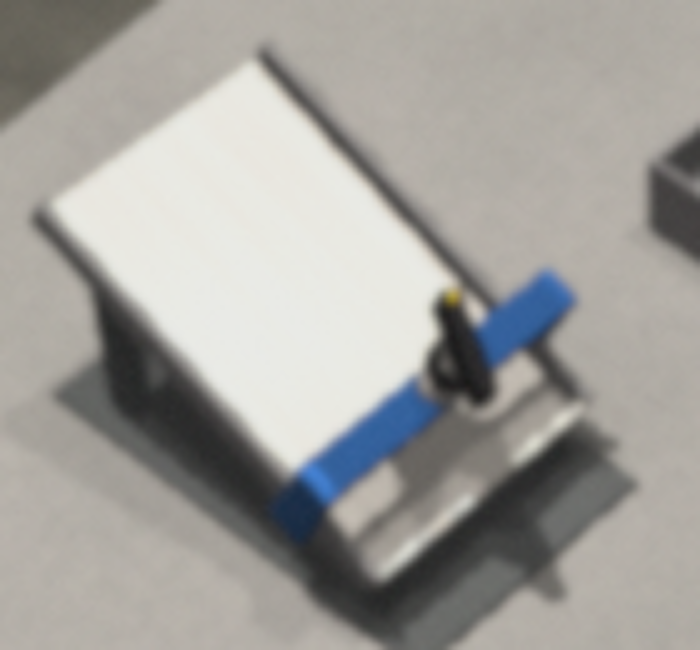

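Run:
```python
from h import *
t=pickle.load(open("top0.pkl","rb"));s=pickle.load(open("side0.pkl","rb"))
def big(c,x0,y0,w,h,k):
    a=cv2.resize(c["img"][y0:y0+h,x0:x0+w,::-1],None,fx=k,fy=k,interpolation=cv2.INTER_CUBIC)
    a=cv2.convertScaleAbs(a,alpha=1.3)
    for i in range(0,w,5): cv2.putText(a,str(x0+i),(i*k,8),0,.3,(0,255,255),1);a[::4,i*k]=(0,255,255)
    for i in range(0,h,5): cv2.putText(a,str(y0+i),(0,i*k+4),0,.3,(0,255,255),1);a[i*k,::4]=(0,255,255)
    return a
cv2.imwrite("pics/t_up.png",big(t,290,140,72,30,11))
cv2.imwrite("pics/t_dn.png",big(t,285,205,72,45,11))
cv2.imwrite("pics/s_up.png",big(s,212,160,60,55,10))
cv2.imwrite("pics/s_dn.png",big(s,262,205,75,75,8))
```

```text
(no output)
```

View pics/t_up.png

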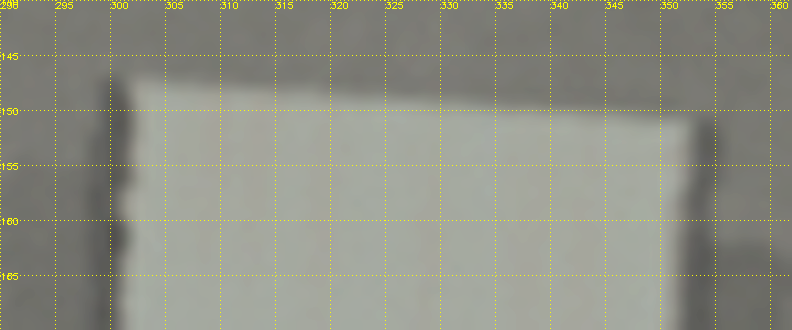

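View pics/t_dn.png

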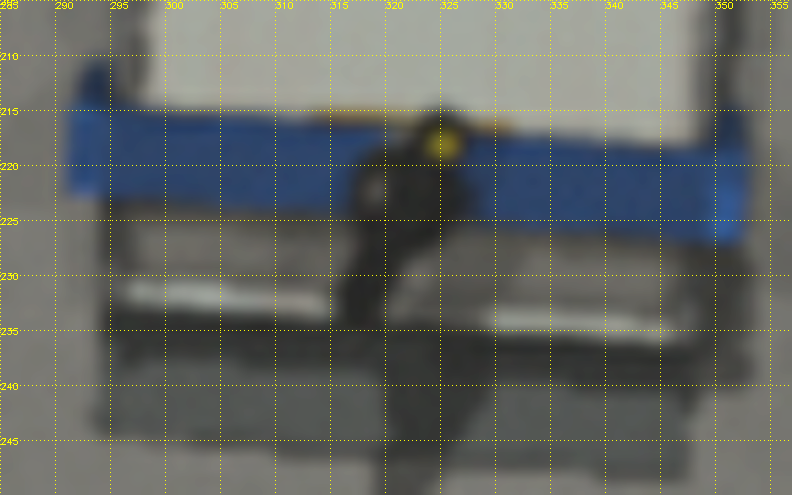

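View pics/s_up.png

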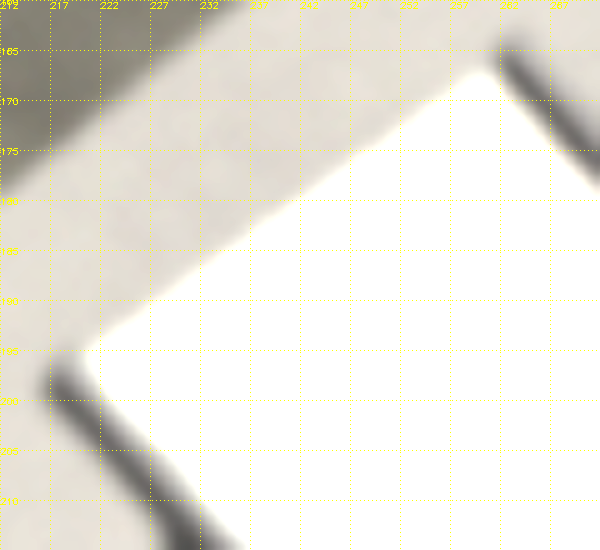

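View pics/s_dn.png

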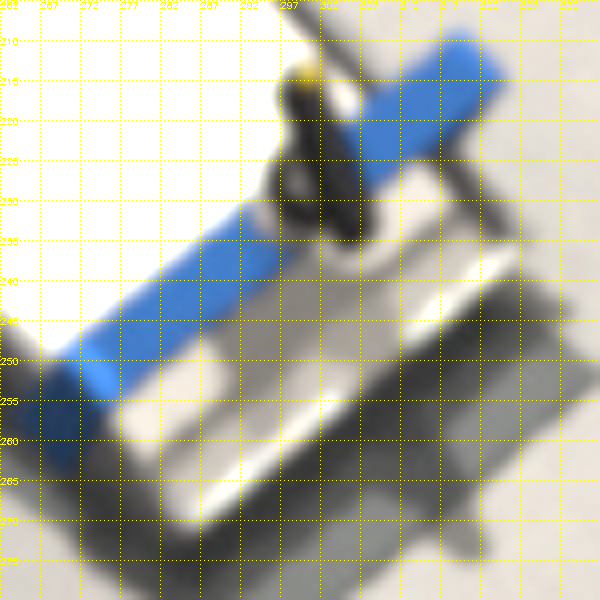

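```bash
cat > ramp.py <<'E'
from h import *
from scipy.optimize import least_squares
t=pickle.load(open("top0.pkl","rb"));s=pickle.load(open("side0.pkl","rb"))
obs={ # name:(top px, side px) edge coords
"B":((353,151.2),(261,166.8)),
"beam+u":((290.8,214.3),(269.3,248.7)),"beam+d":((290.8,222.8),(276,255.3)),
"beam-u":((352.8,219),(319.3,209)),"beam-d":((352.3,227.2),(325.5,215)),
"yellow":((324.5,218),(300.5,214.2)),
}
P={k:tri([t,s],[np.array(a)-.5,np.array(b)-.5]) for k,(a,b) in obs.items()}
if __name__=="__main__":
    for k,v in P.items():
        a,b=obs[k];print(k,v.round(4),(proj(t,v)[0]+.5-a).round(1),(proj(s,v)[0]+.5-b).round(1))
    print((P["beam+u"]+P["beam+d"]+P["beam-u"]+P["beam-d"])/4)
E
python3 ramp.py
```

```text
B [ 0.7445 -0.1348  0.1601] [-0. -0.] [0. 0.]
beam+u [0.5505 0.0652 0.1274] [0.2 0.3] [-0.5 -0.1]
beam+d [0.5258 0.0666 0.1191] [0. 0.] [-0. -0.]
beam-u [ 0.5328 -0.1294  0.123 ] [0.  0.1] [-0.1 -0. ]
beam-d [ 0.5086 -0.127   0.116 ] [-0.1 -0.2] [0.2 0. ]
yellow [ 0.5256 -0.0394  0.1847] [0.1 0.1] [-0.2 -0. ]
[ 0.52943983 -0.03117168  0.12138561]
```

```bash
cat > blade.py <<'E'
from h import *
def blade(c,redc,tag=""):
    im=c["img"].astype(int);R,G,B=im[...,0],im[...,1],im[...,2]
    red=((R>1.8*G+10)&(R>80)).astype(np.uint8)
    k,l,s,ce=cv2.connectedComponentsWithStats(red)
    i=min(range(1,k),key=lambda i:np.hypot(*(ce[i]-redc))+ (s[i,4]<40)*1e3)
    r=cv2.minAreaRect(cv2.findContours((l==i).astype(np.uint8),0,1)[0][0])
    return ce[i],r
E
python3 - <<'E'
from h import *
from ramp import P
t=pickle.load(open("top0.pkl","rb"));s=pickle.load(open("side0.pkl","rb"))
# strip: pixels brighter than bench
for c,box,red in((t,(200,225,232,265),(222.8,218.2)),(s,(208,332,245,380),(210.4,327))):
    x0,y0,x1,y1=box;g=c["img"][y0:y1,x0:x1].astype(int).sum(2)
    med=np.median(g);mx=np.percentile(g,97);
    m=(g>(med+mx)/2).astype(np.uint8)
    rr=c["img"][y0:y1,x0:x1].astype(int);m&=(rr[...,0]<1.3*rr[...,1]).astype(np.uint8)
    k,l,st,ce=cv2.connectedComponentsWithStats(m);i=1+np.argmax(st[1:,4])
    ys,xs=np.where(l==i);w=onplane(c,np.c_[xs+x0,ys+y0],.004)[:,:2]
    r=cv2.minAreaRect((w*1000).astype(np.float32));
    print(len(xs),r,cv2.boxPoints(r).round(1).tolist())
    cen=w.mean(0);u,sv,v=np.linalg.svd(w-cen);print(cen,np.degrees(np.arctan2(*v[0][::-1])))
E
```

```text
209 ((478.2947692871094, 329.31170654296875), (22.882131576538086, 107.06216430664062), 66.78731536865234) [[424.6000061035156, 339.8999938964844], [523.0, 297.70001220703125], [532.0, 318.70001220703125], [433.6000061035156, 360.8999938964844]]
[0.4781851  0.32948189] 157.36630184448475
322 ((479.6256103515625, 327.13092041015625), (22.507715225219727, 104.36873626708984), 67.141845703125) [[427.20001220703125, 337.0], [523.2999877929688, 296.5], [532.0999755859375, 317.20001220703125], [435.8999938964844, 357.79998779296875]]
[0.47895257 0.32749586] 157.19758624376948
```

```bash
cat > d.py <<'E'
from h import *
from scipy.spatial.transform import Rotation as Ro
from workcell import get_obs
def cur():
    o=get_obs();return o,o["ee_pos"],Ro.from_euler("xyz",o["tcp_rot"],degrees=True).as_matrix()
def mk(y,z):
    y=np.array(y,float);y/=np.linalg.norm(y);z=np.array(z,float);z-=y*(z@y);z/=np.linalg.norm(z);return np.c_[np.cross(y,z),y,z]
def delta(p,Rt,f=None):
    o,p0,R0=cur() if f is None else f
    rv=np.degrees(Ro.from_matrix(R0.T@Rt).as_rotvec());sh=R0.T@(np.array(p)-p0)
    print("t",round(float(o["time"]),2),"q",o["q"].round(1),"p",p0.round(4),"F",o["wrist_force"].round(1),"M",o["torque"].round(3),"open",round(o["opening"]*1000,1))
    print("TURN",rv.round(1),"SHIFT",sh.round(4));return rv,sh
# ramp
psi=np.radians(-5.1);ca,sa=np.cos(np.radians(25)),np.sin(np.radians(25))
X=np.array([ca*np.cos(psi),ca*np.sin(psi),sa]);Y=np.array([-np.sin(psi),np.cos(psi),0]);N=np.cross(X,Y)
O=np.array([.5547,-.034,.0660])
def w(x,y,z): return O+x*X+y*Y+z*N
def r(p): return np.array([X,Y,N])@(np.asarray(p)-O)
E
python3 - <<'E'
from d import *
from ramp import P,t,s
for k,v in P.items(): print(k,(r(v)*1000).round(1))
for nm,q,(a) in [("A0",(.22,.083,0),0),("lip+",(-.05,.083,.012),0),("lip-",(-.05,-.083,.012),0),("B",(.22,-.083,0),0)]:
    print(nm,(proj(t,w(*q))[0]+.5).round(1),(proj(s,w(*q))[0]+.5).round(1))
for a,b in (((324.5,218),(300.5,214.2)),((317.5,233),(305.5,234))):
    v=tri([t,s],[np.array(a)-.5,np.array(b)-.5]);print((r(v)*1000).round(1))
E
```

```text
B [219.3 -83.5   1.6]
beam+u [14.1 98.4 61.2]
beam+d [-11.7  97.6  64.1]
beam-u [ 12.  -97.   57.3]
beam-d [-13.  -96.8  61.2]
yellow [ 24.3  -8.  119.6]
A0 [300.5 147.4] [217.1 198.2]
lip+ [295.9 230.6] [284.7 269.5]
lip- [346.8 234. ] [325.9 234.5]
B [352.8 150.9] [260.6 167. ]
[ 24.3  -8.  119.6]
[-25.1  12.4 107.7]
```

>>> play_rows(moves=[[[0,20,0],[0,-0.1,0],100],[[0,20,0],[0,-0.1,0],100],[[0,20,0],[0,-0.1,0],100],[[0,20,0],[0,-0.1,0],100],[[0,20,0],[0,-0.1,0],100]])

```text
time: 0.6
ee_pos: [0.1739, -0.5216, 0.3299]
tcp_rot: [-90.0, 0.1, -91.5]
wrist_force: [0.1, -0.5, 0.5]
opening: 0.0855
```

Run:
```python
from d import *
b=np.array([.922,-.387,0])
for sg in(1,-1): delta([.562,.294,.30],mk([0,0,-1],sg*b))
```

```text
t 0.6 q [-71.6   8.8  25.6 106.9   0.  109.9] p [ 0.1739 -0.5216  0.3299] F [ 0.1 -0.5  0.5] M [-0.03  -0.013 -0.017] open 85.5
TURN [ 0.1 21.3 -0.1] SHIFT [-0.8252  0.0313  0.3672]
t 0.6 q [-71.6   8.8  25.6 106.9   0.  109.9] p [ 0.1739 -0.5216  0.3299] F [ 0.1 -0.5  0.5] M [-0.03  -0.013 -0.017] open 85.5
TURN [-1.000e-01 -1.587e+02 -1.000e-01] SHIFT [-0.8252  0.0313  0.3672]
```

>>> play_rows(moves=[[[0,-8,0],[-0.045,0,0.02],100],[[0,-16,0],[-0.09,0,0.04],100],[[0,-24,0],[-0.135,0,0.06],100],[[0,-32,0],[-0.18,0,0.08],100],[[0,-40,0],[-0.225,0,0.1],100]])

```text
time: 1.1
ee_pos: [0.28, -0.2975, 0.3296]
tcp_rot: [-90.0, 0.1, -51.2]
wrist_force: [1.2, -0.1, 0.1]
opening: 0.0851
```

Run:
```python
from d import *
b=np.array([.922,-.387,0])
delta([.562,.294,.25],mk([0,0,-1],-b))
```

```text
t 1.1 q [-46.7 -10.4   6.5 107.1   0.   94.4] p [ 0.28   -0.2975  0.3296] F [ 1.2 -0.1  0.1] M [-0.022 -0.104 -0.02 ] open 85.1
TURN [-1.000e-01 -1.184e+02 -1.000e-01] SHIFT [-0.2838  0.0803  0.5906]
```

>>> play_rows(moves=[[[0,-8,0],[-0.021,0,0.043],100],[[0,-16,0],[-0.042,0,0.086],100],[[0,-24,0],[-0.063,0,0.129],100],[[0,-32,0],[-0.084,0,0.172],100],[[0,-40,0],[-0.105,0,0.215],100]])

```text
time: 1.6
ee_pos: [0.383, -0.0816, 0.3298]
tcp_rot: [-90.0, 0.1, -11.1]
wrist_force: [0.5, -1.5, 0.0]
opening: 0.0853
```

Run:
```python
from d import *
b=np.array([.922,-.387,0])
delta([.562,.294,.25],mk([0,0,-1],-b))
```

```text
t 1.6 q [-12.  -12.6   4.7 107.5  -0.   89.1] p [ 0.383  -0.0816  0.3298] F [ 0.5 -1.5  0. ] M [-0.08  -0.017  0.024] open 85.3
TURN [ -0.1 -78.4  -0.1] SHIFT [0.1032 0.0796 0.4031]
```

>>> play_rows(moves=[[[0,-8,0],[0.012,0,0.048],100],[[0,-16,0],[0.024,0,0.096],100],[[0,-24,0],[0.036,0,0.144],100],[[0,-32,0],[0.048,0,0.192],100],[[0,-40,0],[0.06,0,0.24],100]])

```text
time: 2.1
ee_pos: [0.49, 0.1415, 0.3296]
tcp_rot: [-90.0, 0.1, 28.9]
wrist_force: [0.4, -1.0, 0.1]
opening: 0.0852
```

Run:
```python
from d import *
b=np.array([.922,-.387,0])
delta([.562,.294,.1],mk([0,0,-1],-b))
```

```text
t 2.1 q [ 16.1   3.1  19.3 106.3  -0.   77.2] p [0.49   0.1415 0.3296] F [ 0.4 -1.   0.1] M [-0.023 -0.056 -0.009] open 85.2
TURN [ -0.1 -38.3  -0.1] SHIFT [0.1373 0.2293 0.0986]
```

>>> play_rows(moves=[[[0,-8,0],[0.027,0.035,0.02],100],[[0,-16,0],[0.055,0.07,0.04],100],[[0,-24,0],[0.082,0.105,0.06],100],[[0,-32,0],[0.11,0.14,0.08],100],[[0,-38.3,0],[0.1375,0.175,0.0985],100]])

```text
time: 2.6
ee_pos: [0.5634, 0.2925, 0.1528]
tcp_rot: [-89.9, 0.1, 67.2]
wrist_force: [0.6, -0.3, 0.7]
opening: 0.0855
```

Run:
```python
from d import *
from workcell import camera
b=np.array([.922,-.387,0])
c=camera("side");crop(c,150,240,310,400,4,"pics/pre.png");c=camera("top");crop(c,170,170,290,280,5,"pics/pret.png")
delta([.562,.294,.003],mk([0,0,-1],-b))
```

```text
t 2.7 q [27.5 16.4 13.9 88.2  0.  50.4] p [0.562  0.293  0.1472] F [-1.  -0.1 -0.9] M [-0.024  0.034 -0.039] open 85.2
TURN [-0.4 -0.1 -0.5] SHIFT [ 0.0022  0.1442 -0.0008]
```

View pics/pre.png

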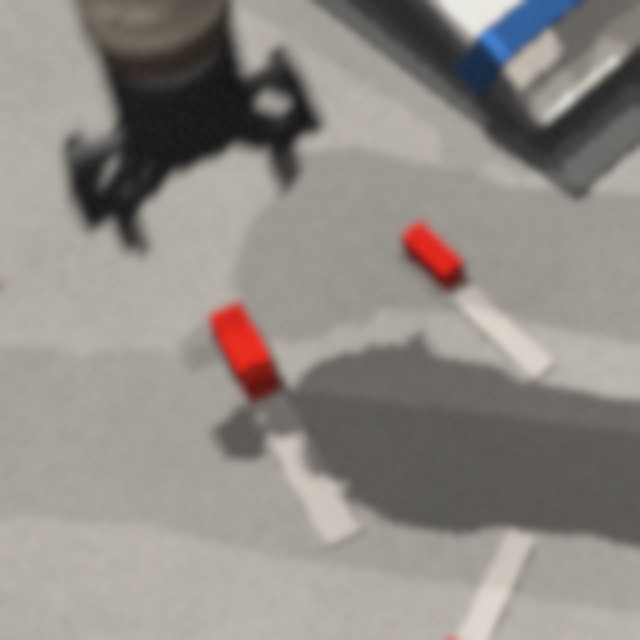

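View pics/pret.png

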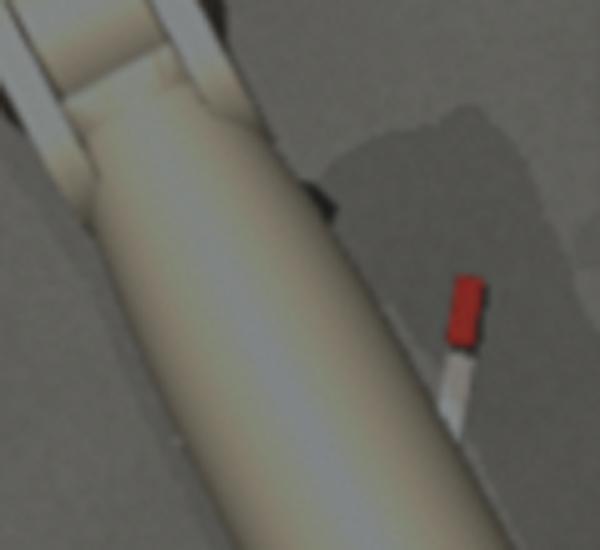

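>>> play_rows(moves=[[[0,0,0],[0.001,0.03,0],100],[[0,0,0],[0.001,0.06,0],100],[[0,0,0],[0.001,0.09,0],100],[[0,0,0],[0.001,0.09,0],100],[[0,0,0],[0.001,0.09,0],100]])

```text
time: 3.2
ee_pos: [0.5639, 0.2918, 0.0665]
tcp_rot: [-89.9, 0.1, 66.7]
wrist_force: [0.2, 0.4, -0.1]
opening: 0.0855
```

Run:
```python
from d import *
b=np.array([.922,-.387,0])
delta([.562,.294,.003],mk([0,0,-1],-b))
```

```text
t 3.2 q [27.4 16.6  5.2 78.7 -0.  50.6] p [0.5639 0.2918 0.0665] F [ 0.2  0.4 -0.1] M [ 0.038  0.01  -0.054] open 85.5
TURN [-0.1 -0.5 -0.1] SHIFT [0.0013 0.0635 0.0025]
```

>>> play_rows(moves=[[[0,-0.5,0],[0.001,0.03,0.0025],100],[[0,-0.5,0],[0.001,0.05,0.0025],100],[[0,-0.5,0],[0.001,0.062,0.0025],100],[[0,-0.5,0],[0.001,0.062,0.0025],100],[[0,-0.5,0],[0.001,0.062,0.0025],100]])

```text
time: 3.7
ee_pos: [0.5633, 0.2946, 0.006]
tcp_rot: [-90.1, -0.1, 67.2]
wrist_force: [-0.2, 0.7, 0.2]
opening: 0.0853
```

>>> play_rows(grip_force=40, moves=[[[0,0,0],[0,0,0],15],[[0,0,0],[0,0,0],15],[[0,0,0],[0,0,0],15],[[0,0,0],[0,0,0],15],[[0,0,0],[0,0,0],15]])

```text
time: 4.2
ee_pos: [0.5628, 0.2944, 0.0047]
tcp_rot: [-90.0, -0.0, 67.2]
wrist_force: [1.2, -0.6, 6.4]
opening: 0.0228
```

Run:
```python
from d import *
b=np.array([.922,-.387,0])
delta([.562,.294,.003],mk([0,0,-1],-b))
```

```text
t 4.2 q [27.6 18.   0.1 72.  -0.  50.4] p [0.5628 0.2944 0.0047] F [ 1.2 -0.6  6.4] M [-0.    -0.063  0.047] open 22.8
TURN [0. 0. 0.] SHIFT [-0.0007  0.0017  0.0006]
```

>>> play_rows(grip_force=60, moves=[[[0,0,0],[0,0,0],10],[[0,0,0],[0,0,0],10],[[0,0,0],[0,-0.015,0],10],[[0,0,0],[0,-0.03,0],10],[[0,0,0],[0,-0.05,0],10]])

```text
time: 4.7
ee_pos: [0.5622, 0.2942, 0.0552]
tcp_rot: [-90.0, 0.0, 67.2]
wrist_force: [-0.2, -0.1, -1.6]
opening: 0.0231
```

Run:
```python
from d import *
from workcell import camera
c=camera("side");crop(c,150,240,310,400,4,"pics/lift.png")
delta(w(.15,0,.15),mk(-N,-X))
```

```text
t 4.75 q [27.6 16.5  4.4 77.6  0.  50.4] p [0.5638 0.295  0.0596] F [0.2 1.1 3. ] M [ 0.007 -0.05   0.01 ] open 23.2
TURN [-24.6 -17.4  -3.7] SHIFT [-0.2842 -0.2062 -0.1886]
```

View pics/lift.png

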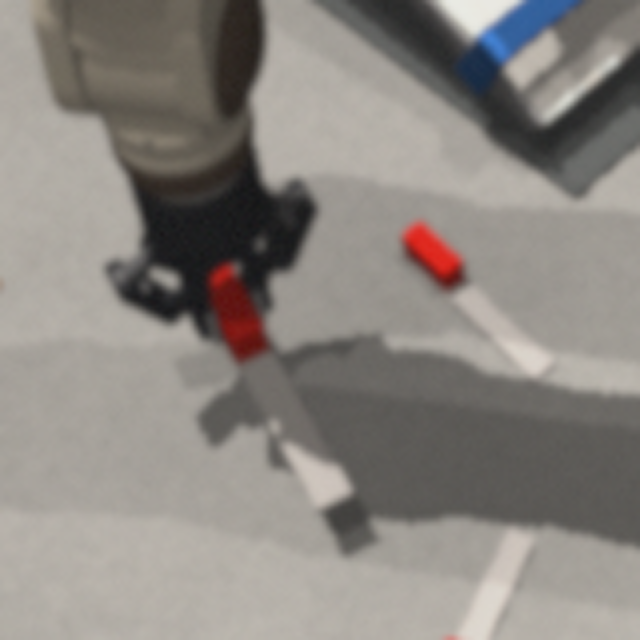

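>>> play_rows(moves=[[[0,0,0],[0,-0.045,0],10],[[-5,-3,-1],[-0.01,-0.09,0],10],[[-10,-6,-1.5],[-0.02,-0.135,-0.005],10],[[-16,-11,-2.5],[-0.04,-0.18,-0.02],10],[[-22,-16,-3.3],[-0.065,-0.215,-0.04],10]])

```text
time: 5.25
ee_pos: [0.5745, 0.2193, 0.2731]
tcp_rot: [-112.5, -0.2, 83.8]
wrist_force: [0.4, 0.7, -1.0]
opening: 0.0234
```

Run:
```python
from d import *
delta(w(.175,0,.08),mk(-N,-X))
```

```text
t 5.25 q [ 26.3  -5.4   1.   77.1 -11.8  30.6] p [0.5745 0.2193 0.2731] F [ 0.4  0.7 -1. ] M [0.049 0.391 0.001] open 23.4
TURN [-2.5 -1.1 -0.3] SHIFT [-0.2516  0.1062 -0.0996]
```

>>> play_rows(moves=[[[-0.5,0,0],[-0.044,0.005,-0.017],10],[[-1,-0.5,0],[-0.088,0.015,-0.034],10],[[-1.5,-0.5,0],[-0.132,0.025,-0.051],10],[[-2,-1,0],[-0.176,0.04,-0.068],10],[[-2.5,-1,-0.3],[-0.22,0.06,-0.086],10]])

```text
time: 5.75
ee_pos: [0.6506, -0.0116, 0.2476]
tcp_rot: [-114.9, -0.0, 84.5]
wrist_force: [1.1, 0.9, -1.3]
opening: 0.0228
```

Run:
```python
from d import *
delta(w(.175,0,.05),mk(-N,-X))
```

```text
t 5.75 q [-0.  -6.2 -3.6 67.9 -2.2  4.9] p [ 0.6506 -0.0116  0.2476] F [ 1.1  0.9 -1.3] M [ 0.099  0.37  -0.004] open 22.8
TURN [-0.1 -0.3 -0.1] SHIFT [-0.0306  0.0751 -0.0138]
```

>>> play_rows(moves=[[[0,0,0],[-0.015,0.02,-0.007],10],[[0,-0.3,0],[-0.03,0.04,-0.014],10],[[0,-0.3,0],[-0.0305,0.06,-0.014],10],[[0,-0.3,0],[-0.0305,0.075,-0.014],10],[[0,-0.3,0],[-0.0305,0.075,-0.014],10]])

```text
time: 6.25
ee_pos: [0.6905, -0.0442, 0.1809]
tcp_rot: [-114.5, 0.1, 84.8]
wrist_force: [0.2, -0.4, -2.6]
opening: 0.0232
```

Run:
```python
from d import *
from workcell import camera
c=camera("side");crop(c,200,130,350,290,4,"pics/ov.png");pickle.dump(c,open("s1.pkl","wb"))
c=camera("top");crop(c,270,120,370,260,4,"pics/ovt.png");pickle.dump(c,open("t1.pkl","wb"))
delta(w(.175,0,.0047),mk(-N,-X))
```

```text
t 6.35 q [-3.3 -0.9 -5.5 60.7 -0.9  1.7] p [ 0.6911 -0.0438  0.184 ] F [ 1.4  0.4 -1.1] M [ 0.009  0.459 -0.049] open 23.1
TURN [-0.3 -0.  -0.1] SHIFT [-0.0022  0.0445 -0.0014]
```

View pics/ov.png

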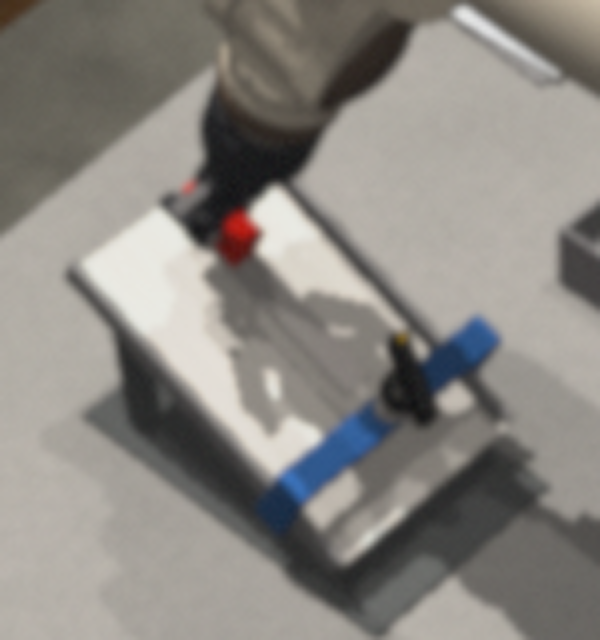

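View pics/ovt.png

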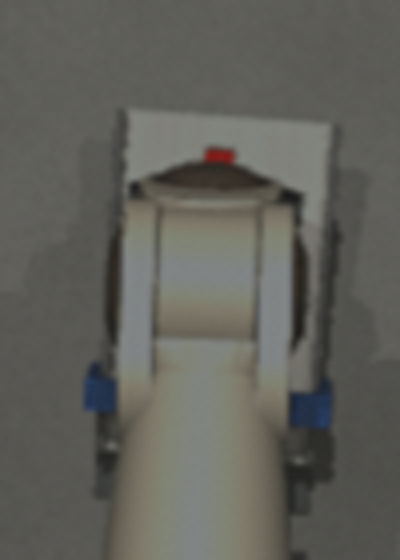

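>>> play_rows(moves=[[[0,0,0],[-0.002,0.015,0],10],[[-0.2,0,0],[-0.002,0.03,0],10],[[-0.2,0,0],[-0.002,0.038,0],10],[[-0.2,0,0],[-0.002,0.038,0],10],[[-0.2,0,0],[-0.002,0.038,0],10]])

```text
time: 6.85
ee_pos: [0.7069, -0.0477, 0.1494]
tcp_rot: [-114.9, 0.1, 84.8]
wrist_force: [0.3, 0.1, -1.3]
opening: 0.0232
```

```bash
cat > st.py <<'E'
from d import *
o,p,R=cur();print("ramp mm",(r(p)*1000).round(1),"Framp",(np.array([X,Y,N])@o["wrist_force"]).round(1),"Mramp",(np.array([X,Y,N])@o["torque"]).round(3))
delta(w(.175,0,.0047),mk(-N,-X))
E
python3 st.py
```

```text
ramp mm [ 1.738e+02 -1.000e-01  1.100e+01] Framp [-0.2  0.1 -1.3] Mramp [-0.049  0.391  0.02 ]
t 6.85 q [-3.5  1.3 -7.2 56.6 -0.8  1.5] p [ 0.7069 -0.0477  0.1494] F [ 0.3  0.1 -1.3] M [-0.018  0.394 -0.003] open 23.2
TURN [-0.1 -0.1 -0.1] SHIFT [ 0.0001  0.0063 -0.0012]
```

>>> play_rows(moves=[[[0,0,0],[0,0.002,0],10],[[0,0,0],[0,0.004,0],10],[[0,0,0],[0,0.004,0],10],[[0,0,0],[0,0.004,0],10],[[0,0,0],[0,0.004,0],10]])

```text
time: 7.35
ee_pos: [0.7086, -0.048, 0.1456]
tcp_rot: [-114.9, 0.1, 84.8]
wrist_force: [0.5, -0.3, -1.1]
opening: 0.0236
```

```bash
python3 st.py
```

```text
ramp mm [173.7  -0.3   6.9] Framp [-0.  -0.2 -1.2] Mramp [ 0.029  0.46  -0.016]
t 7.35 q [-3.6  1.6 -7.4 56.2 -0.8  1.5] p [ 0.7086 -0.048   0.1456] F [ 0.5 -0.3 -1.1] M [ 0.074  0.456 -0.002] open 23.6
TURN [-0.1 -0.1 -0.1] SHIFT [ 0.0003  0.0021 -0.0013]
```

>>> play_rows(moves=[[[0,0,0],[0,0.001,0],10],[[0,0,0],[0,0.002,0],10],[[0,0,0],[0,0.002,0],10],[[0,0,0],[0,0.002,0],10],[[0,0,0],[0,0.002,0],10]])

```text
time: 7.85
ee_pos: [0.7094, -0.048, 0.1436]
tcp_rot: [-114.9, 0.1, 84.8]
wrist_force: [0.0, 0.4, -0.7]
opening: 0.0234
```

```bash
python3 st.py
```

```text
ramp mm [173.6  -0.2   4.7] Framp [-0.3  0.4 -0.6] Mramp [-0.026  0.437 -0.025]
t 7.85 q [-3.6  1.7 -7.4 56.  -0.8  1.5] p [ 0.7094 -0.048   0.1436] F [ 0.   0.4 -0.7] M [ 0.026  0.436 -0.034] open 23.4
TURN [-0.1 -0.1 -0.1] SHIFT [ 0.0002  0.     -0.0014]
```

>>> play_rows(moves=[[[0,0,0],[0,0.001,0],10],[[0,0,0],[0,0.0015,0],10],[[0,0,0],[0,0.0015,0],10],[[0,0,0],[0,0.0015,0],10],[[0,0,0],[0,0.0015,0],10]])

```text
time: 8.35
ee_pos: [0.71, -0.0481, 0.1423]
tcp_rot: [-114.9, 0.1, 84.8]
wrist_force: [-0.6, 0.7, -0.4]
opening: 0.0227
```

```bash
python3 st.py
```

```text
ramp mm [173.6  -0.2   3.2] Framp [-0.7  0.6 -0.1] Mramp [ 0.035  0.482 -0.003]
t 8.35 q [-3.6  1.8 -7.5 55.8 -0.8  1.5] p [ 0.71   -0.0481  0.1423] F [-0.6  0.7 -0.4] M [0.076 0.477 0.012] open 22.7
TURN [-0.1 -0.1 -0.1] SHIFT [ 0.0002 -0.0015 -0.0014]
```

>>> play_rows(moves=[[[0,0,0],[0,0.001,0],10],[[0,0,0],[0,0.0015,0],10],[[0,0,0],[0,0.0015,0],10],[[0,0,0],[0,0.0015,0],10],[[0,0,0],[0,0.0015,0],10]])

```text
time: 8.85
ee_pos: [0.7106, -0.0482, 0.1409]
tcp_rot: [-114.9, 0.1, 84.8]
wrist_force: [-0.5, 0.5, -1.6]
opening: 0.0233
```

```bash
python3 st.py
```

```text
ramp mm [173.6  -0.2   1.7] Framp [-1.1  0.5 -1.2] Mramp [0.022 0.464 0.001]
t 8.85 q [-3.6  1.9 -7.5 55.7 -0.8  1.5] p [ 0.7106 -0.0482  0.1409] F [-0.5  0.5 -1.6] M [0.061 0.461 0.01 ] open 23.3
TURN [-0.1 -0.1 -0.1] SHIFT [ 0.0002 -0.003  -0.0014]
```

>>> play_rows(moves=[[[0,0,0],[0,0.001,0],10],[[0,0,0],[0,0.0015,0],10],[[0,0,0],[0,0.0015,0],10],[[0,0,0],[0,0.0015,0],10],[[0,0,0],[0,0.0015,0],10]])

```text
time: 9.35
ee_pos: [0.7113, -0.0482, 0.1399]
tcp_rot: [-114.9, 0.1, 84.8]
wrist_force: [-4.5, 0.4, 2.7]
opening: 0.0232
```

```bash
python3 st.py
```

```text
ramp mm [173.8  -0.2   0.5] Framp [-2.9 -0.   4.4] Mramp [-0.042  0.595 -0.011]
t 9.35 q [-3.6  2.  -7.6 55.6 -0.8  1.5] p [ 0.7113 -0.0482  0.1399] F [-4.5  0.4  2.7] M [ 0.019  0.596 -0.028] open 23.2
TURN [-0.1 -0.1 -0.1] SHIFT [ 0.0002 -0.0042 -0.0012]
```

>>> play_rows(moves=[[[0,0,0],[0,-0.0005,0.005],10],[[0,0,0],[0,-0.0005,0.012],10],[[0,0,0],[0,-0.0005,0.02],10],[[0,0,0],[0,-0.0005,0.028],10],[[0,0,0],[0,-0.0005,0.036],10]])

```text
time: 9.85
ee_pos: [0.6776, -0.0452, 0.1242]
tcp_rot: [-114.8, 0.1, 84.8]
wrist_force: [0.0, 0.2, -1.2]
opening: 0.023
```

```bash
python3 st.py
```

```text
ramp mm [136.4  -0.2   0.6] Framp [-0.5  0.2 -1. ] Mramp [-0.     0.472  0.01 ]
t 9.85 q [ -3.5  -2.3 -13.6  53.9  -0.8   1.5] p [ 0.6776 -0.0452  0.1242] F [ 0.   0.2 -1.2] M [0.038 0.471 0.009] open 23.0
TURN [-0.2 -0.1 -0.1] SHIFT [ 0.0003 -0.0042 -0.0386]
```

>>> play_rows(moves=[[[0,0,0],[0,0,0.006],10],[[0,0,0],[0,0,0.012],10],[[0,0,0],[0,0,0.018],10],[[0,0,0],[0,0,0.024],10],[[0,0,0],[0,0,0.03],10]])

```text
time: 10.35
ee_pos: [0.651, -0.0427, 0.112]
tcp_rot: [-114.9, 0.1, 84.8]
wrist_force: [-0.0, -0.0, -1.1]
opening: 0.0229
```

```bash
python3 st.py
```

```text
ramp mm [ 1.071e+02 -1.000e-01  8.000e-01] Framp [-0.5 -0.  -1. ] Mramp [ 0.056  0.447 -0.003]
t 10.35 q [ -3.4  -5.8 -18.2  52.7  -0.8   1.6] p [ 0.651  -0.0427  0.112 ] F [-0.  -0.  -1.1] M [0.092 0.44  0.021] open 22.9
TURN [-0.1 -0.1 -0.1] SHIFT [ 0.0002 -0.004  -0.0679]
```

>>> play_rows(moves=[[[0,0,0],[0,0.0005,0.001],10],[[0,0,0],[0,0.0005,0.002],10],[[0,0,0],[0,0.0005,0.004],10],[[0,0,0],[0,0.0005,0.006],10],[[0,0,0],[0,0.0005,0.008],10]])

```text
time: 10.85
ee_pos: [0.6445, -0.0422, 0.1086]
tcp_rot: [-114.9, 0.1, 84.8]
wrist_force: [-0.2, 0.3, 1.5]
opening: 0.023
```

```bash
python3 st.py
```

```text
ramp mm [99.7 -0.2  0.5] Framp [0.4 0.2 1.4] Mramp [ 0.024  0.302 -0.015]
t 10.85 q [ -3.4  -6.7 -19.4  52.4  -0.9   1.6] p [ 0.6445 -0.0422  0.1086] F [-0.2  0.3  1.5] M [ 0.055  0.298 -0.004] open 23.0
TURN [-0.1 -0.1 -0.1] SHIFT [ 0.0002 -0.0044 -0.0753]
```

>>> play_rows(moves=[[[0,0,0],[0,0,0.001],10],[[0,0,0],[0,0,0.002],10],[[0,0,0],[0,0,0.003],10],[[0,0,0],[0,0,0.003],10],[[0,0,0],[0,0,0.003],10]])

```text
time: 11.35
ee_pos: [0.6416, -0.0419, 0.1073]
tcp_rot: [-114.9, 0.1, 84.8]
wrist_force: [-2.7, 0.6, 0.9]
opening: 0.0231
```

```bash
python3 st.py
```

```text
ramp mm [96.5 -0.2  0.5] Framp [-2.1  0.3  2. ] Mramp [-0.08   0.544  0.005]
t 11.35 q [ -3.4  -7.  -19.9  52.3  -0.9   1.7] p [ 0.6416 -0.0419  0.1073] F [-2.7  0.6  0.9] M [-0.026  0.549 -0.03 ] open 23.1
TURN [-0.1 -0.1 -0.1] SHIFT [ 0.0003 -0.0044 -0.0784]
```

>>> play_rows(moves=[[[0,0,0],[0,0,0.001],10],[[0,0,0],[0,0,0.002],10],[[0,0,0],[0,0,0.002],10],[[0,0,0],[0,0,0.002],10],[[0,0,0],[0,0,0.002],10]])

```text
time: 11.85
ee_pos: [0.6403, -0.0418, 0.1067]
tcp_rot: [-114.9, 0.1, 84.8]
wrist_force: [4.8, -0.4, 0.7]
opening: 0.0232
```

```bash
python3 st.py
```

```text
ramp mm [95.1 -0.1  0.5] Framp [ 4.7  0.  -1.4] Mramp [-0.026 -0.609 -0.077]
t 11.85 q [ -3.3  -7.2 -20.2  52.2  -0.9   1.7] p [ 0.6403 -0.0418  0.1067] F [ 4.8 -0.4  0.7] M [-0.045 -0.607 -0.081] open 23.2
TURN [-0.1 -0.1 -0.1] SHIFT [ 0.0002 -0.0043 -0.0799]
```

>>> play_rows(moves=[[[0,0,0],[0,0,0],45],[[0,0,0],[0,0,0],60],[[0,0,0],[0,0,0],80],[[0,0,0],[0,0,0],80],[[0,0,0],[0,0,0],80]])

```text
time: 12.35
ee_pos: [0.6397, -0.0417, 0.1062]
tcp_rot: [-114.9, 0.1, 84.8]
wrist_force: [0.1, 0.1, 0.5]
opening: 0.0683
```

```bash
python3 st.py
```

```text
ramp mm [94.4 -0.1  0.3] Framp [0.3 0.2 0.5] Mramp [-0.044  0.386  0.008]
t 12.35 q [ -3.3  -7.2 -20.2  52.2  -0.9   1.7] p [ 0.6397 -0.0417  0.1062] F [0.1 0.1 0.5] M [-0.008  0.389 -0.011] open 68.3
TURN [-0.1 -0.1 -0.1] SHIFT [ 0.0002 -0.0046 -0.0806]
```

>>> play_rows(moves=[[[0,0,0],[0,-0.025,0],80],[[0,0,0],[0,-0.06,0],80],[[0,-6,0],[0,-0.1,0],80],[[0,-14,0],[0,-0.14,0],80],[[0,-22,0],[0,-0.16,0.01],80]])

```text
time: 12.85
ee_pos: [0.5641, -0.0346, 0.2518]
tcp_rot: [-113.5, 9.4, 105.2]
wrist_force: [0.5, -0.7, 0.6]
opening: 0.0685
```

```bash
cat > kn.py <<'E'
import sys
from d import *
def go(th,z,x=0.,y=0.):
    th=np.radians(th);o,p,R=cur()
    print("ramp mm",(r(p)*1000).round(1),"F",(np.array([X,Y,N])@o["wrist_force"]).round(1),"M",(np.array([X,Y,N])@o["torque"]).round(3),"th",np.degrees(np.arctan2(-(R[:,2]@Y),R[:,2]@X)).round(1))
    delta(w(x,y,z),mk(-N,np.cos(th)*X-np.sin(th)*Y))
if __name__=="__main__": go(*map(float,sys.argv[1:]))
E
python3 kn.py 20 .15
```

```text
ramp mm [ 87.1   0.3 164.4] F [ 0.8 -0.6  0.3] M [-0.002  0.404  0.02 ] th 157.7
t 12.85 q [ -3.  -18.2 -13.2  69.9  -1.  -20.3] p [ 0.5641 -0.0346  0.2518] F [ 0.5 -0.7  0.6] M [0.026 0.404 0.017] open 68.5
TURN [  -0.2 -137.7   -0.2] SHIFT [0.0328 0.0142 0.0807]
```

>>> play_rows(moves=[[[0,-8.5,0],[0.007,0,0.016],50],[[0,-17,0],[0.014,0,0.032],50],[[0,-25.5,0],[0.021,0,0.048],50],[[0,-34,0],[0.028,0,0.064],50],[[0,-42.5,0],[0.033,0,0.081],50]])

```text
time: 13.35
ee_pos: [0.4842, -0.027, 0.2102]
tcp_rot: [-101.1, 22.4, 147.5]
wrist_force: [-0.1, 0.2, 0.0]
opening: 0.0429
```

>>> play_rows(moves=[[[0,-8.5,0],[0,0,0],50],[[0,-17,0],[0,0,0],50],[[0,-25.5,0],[0,0,0],50],[[0,-34,0],[0,0,0],50],[[0,-42.5,0],[0,0,0],50]])

```text
time: 13.85
ee_pos: [0.4848, -0.0272, 0.2106]
tcp_rot: [-82.0, 23.7, -166.2]
wrist_force: [0.4, -0.6, -0.7]
opening: 0.0425
```

>>> play_rows(moves=[[[0,-8.5,0],[0,0,0],50],[[0,-17,0],[0,0,0],50],[[0,-25.5,0],[0,0,0],50],[[0,-34,0],[0,0,0],50],[[0,-42.5,0],[0,0,0],50]])

```text
time: 14.35
ee_pos: [0.4847, -0.0272, 0.2105]
tcp_rot: [-68.1, 12.1, -123.0]
wrist_force: [0.7, 1.0, -0.0]
opening: 0.0431
```

```bash
python3 kn.py 20 .13
python3 - <<'E'
from h import *
from workcell import camera
c=camera("side");crop(c,200,130,350,290,4,"pics/k1.png");pickle.dump(c,open("s2.pkl","wb"))
E
```

```text
ramp mm [ -2.6   0.6 160.7] F [ 0.6  1.  -0.3] M [0.052 0.314 0.047] th 30.2
t 14.35 q [  -2.5  -29.9  -25.5   69.6   -1.2 -147.4] p [ 0.4847 -0.0272  0.2105] F [ 0.7  1.  -0. ] M [0.055 0.311 0.065] open 43.1
TURN [  0.1 -10.2   0.2] SHIFT [-0.0009  0.0307  0.0026]
```

View pics/k1.png

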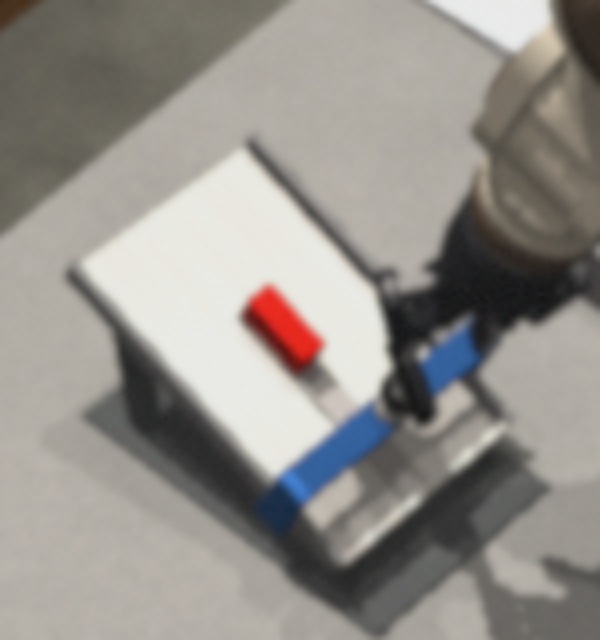

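Run:
```python
from d import *
c=pickle.load(open("s2.pkl","rb"));from ramp import s
im=c["img"].astype(int);R,G=im[...,0],im[...,1];m=((R>150)&(G<80)).astype(np.uint8);m[:, :240]=0;m[280:]=0
ys,xs=np.where(m);print(xs.min(),xs.max(),ys.min(),ys.max(),xs.mean(),ys.mean())
for z in(.034,.030):
  q=onplane(c,np.c_[xs,ys],n=N,p0=w(0,0,z));q=np.array([r(a) for a in q])*1000
  rc=cv2.minAreaRect(q[:,:2].astype(np.float32));print(rc)
```

```text
263 279 203 219 270.93023255813955 211.03100775193798
((92.21633911132812, 5.351250648498535), (19.781770706176758, 54.73775863647461), 89.32270812988281)
((92.96038055419922, 3.315678119659424), (19.834449768066406, 54.883522033691406), 89.32270812988281)
```

>>> play_rows(moves=[[[0,-8,0],[-0.001,0.005,0.0026],50],[[0,-10.2,0],[-0.001,0.015,0.0026],50],[[0,-10.2,0],[-0.001,0.03,0.0026],50],[[0,-10.2,0],[-0.001,0.045,0.0026],50],[[0,-10.2,0],[-0.001,0.055,0.0026],50]])

```text
time: 14.9
ee_pos: [0.5103, -0.03, 0.1607]
tcp_rot: [-66.5, 8.4, -113.9]
wrist_force: [0.6, 0.7, -0.5]
opening: 0.0425
```

```bash
python3 kn.py 20 .097
```

```text
ramp mm [ -0.4   0.  104.7] F [ 0.3  0.7 -0.7] M [0.066 0.35  0.021] th 20.5
t 14.9 q [  -2.7  -26.7  -29.    62.9   -1.1 -157.3] p [ 0.5103 -0.03    0.1607] F [ 0.6  0.7 -0.5] M [0.082 0.344 0.047] open 42.5
TURN [ 0.1 -0.5  0.2] SHIFT [-0.0002  0.0076  0.0004]
```

>>> play_rows(grip_force=40, moves=[[[0,-0.5,0],[0,0.004,0],50],[[0,-0.5,0],[0,0.0075,0],50],[[0,-0.5,0],[0,0.0075,0],35],[[0,-0.5,0],[0,0.0075,0],25],[[0,-0.5,0],[0,0.0075,0],20]])

```text
time: 15.4
ee_pos: [0.5136, -0.0304, 0.1556]
tcp_rot: [-66.4, 8.1, -113.3]
wrist_force: [0.0, -0.1, -0.1]
opening: 0.0172
```

```bash
python3 kn.py 20 .097;python3 - <<'E'
from h import *
from workcell import camera
c=camera("side");crop(c,250,170,350,270,6,"pics/k2.png")
E
```

```text
ramp mm [ 0.4 -0.  98.6] F [-0.1 -0.1 -0.1] M [ 0.031  0.417 -0.029] th 19.9
t 15.4 q [  -2.8  -26.3  -29.4   62.    -1.1 -158. ] p [ 0.5136 -0.0304  0.1556] F [ 0.  -0.1 -0.1] M [ 0.077  0.412 -0.013] open 17.2
TURN [0.  0.1 0.1] SHIFT [ 0.0001  0.0016 -0.0004]
```

View pics/k2.png

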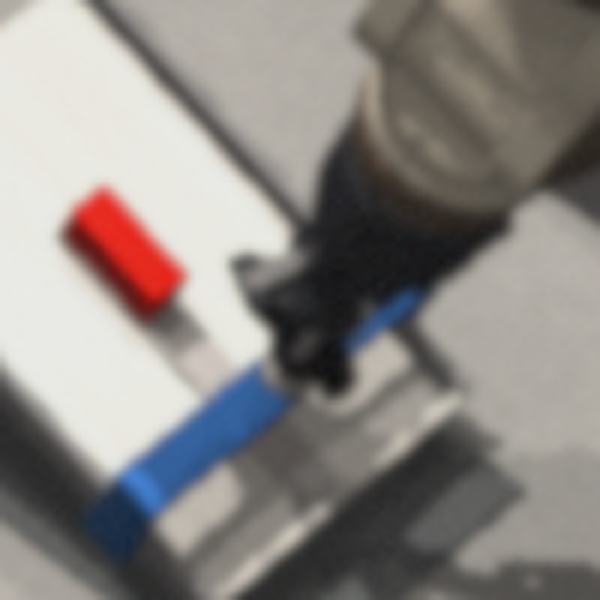

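Gripper straddles the wing (crop ~(320,370)); the blade lies straight under the gate. Close on it.

>>> play_rows(grip_force=40, moves=[[[0,0,0],[0,0,0],5],[[0,0,0],[0,0,0],5],[[0,0,0],[0,0,0],5],[[0,0,0],[0,0,0],5],[[0,0,0],[0,0,0],5]])

```text
time: 15.95
ee_pos: [0.5132, -0.031, 0.1555]
tcp_rot: [-66.4, 8.0, -113.4]
wrist_force: [-5.4, -4.2, 2.8]
opening: 0.0133
```

```bash
python3 kn.py 40 .0986
```

```text
ramp mm [ 0.1 -0.7 98.7] F [-3.4 -4.7  4.7] M [-0.905  0.898 -0.162] th 19.9
t 15.95 q [  -2.8  -26.3  -29.4   62.1   -1.2 -158. ] p [ 0.5132 -0.031   0.1555] F [-5.4 -4.2  2.8] M [-0.669  0.961 -0.529] open 13.3
TURN [-0.  20.1  0.3] SHIFT [-0.0007  0.0001 -0.0004]
```

>>> play_rows(moves=[[[0,0,0],[0.0005,0,0],5],[[0,6,0],[0.001,0,0],5],[[0,12,0],[0.001,0,0],5],[[0,18,0],[0.001,0,0],5],[[0,24,0],[0.001,0,0],5]])

```text
time: 16.45
ee_pos: [0.5132, -0.0314, 0.1555]
tcp_rot: [-71.4, 17.0, -136.4]
wrist_force: [-2.4, -0.9, 4.2]
opening: 0.0127
```

```bash
python3 kn.py 55 .0987 0 -.001
```

```text
ramp mm [ 0.2 -1.1 98.7] F [-0.3 -1.1  4.8] M [-0.451  0.542  0.187] th 44.1
t 16.45 q [  -2.9  -26.4  -29.4   62.    -1.1 -133.9] p [ 0.5132 -0.0314  0.1555] F [-2.4 -0.9  4.2] M [-0.437  0.584 -0.021] open 12.7
TURN [-0.1 10.9  0.1] SHIFT [ 0.0001 -0.     -0.0002]
```

>>> play_rows(moves=[[[0,1.6,0],[0,0,0],5],[[0,3.2,0],[0,0,0],5],[[0,4.8,0],[0,0,0],5],[[0,6.4,0],[0,0,0],5],[[0,8,0],[0,0,0],5]])

```text
time: 16.95
ee_pos: [0.5132, -0.0314, 0.1555]
tcp_rot: [-73.9, 19.3, -144.2]
wrist_force: [-4.9, -1.9, 5.5]
opening: 0.0127
```

```bash
python3 kn.py 55 .0987 0 -.001|head -1
```

```text
ramp mm [ 0.2 -1.1 98.7] F [-2.  -2.4  7. ] M [-0.528  0.676  0.174] th 51.8
```

>>> play_rows(moves=[[[0,1.6,0],[0,0,0],5],[[0,3.2,0],[0,0,0],5],[[0,4.8,0],[0,0,0],5],[[0,6.4,0],[0,0,0],5],[[0,8,0],[0,0,0],5]])

```text
time: 17.45
ee_pos: [0.5131, -0.0315, 0.1555]
tcp_rot: [-76.7, 21.3, -152.5]
wrist_force: [-5.1, -2.9, 6.1]
opening: 0.0131
```

```bash
python3 kn.py 55 .0987 0 -.001|head -1
```

```text
ramp mm [ 0.1 -1.2 98.7] F [-1.8 -3.3  7.5] M [-0.544  0.719  0.203] th 59.8
```

>>> play_rows(moves=[[[0,1.6,0],[0,0,0],5],[[0,3.2,0],[0,0,0],5],[[0,4.8,0],[0,0,0],5],[[0,6.4,0],[0,0,0],5],[[0,8,0],[0,0,0],5]])

```text
time: 17.95
ee_pos: [0.5131, -0.0315, 0.1555]
tcp_rot: [-79.9, 22.9, -160.9]
wrist_force: [-6.9, -2.0, 6.0]
opening: 0.0128
```

```bash
python3 kn.py 55 .0987 0 -.001|head -1
```

```text
ramp mm [ 0.  -1.2 98.7] F [-3.6 -2.6  8.2] M [-0.577  0.765  0.231] th 67.8
```

>>> play_rows(moves=[[[0,1.6,0],[0,0,0],5],[[0,3.2,0],[0,-0.0003,0],5],[[0,4.8,0],[0,-0.0003,0],5],[[0,6.4,0],[0,-0.0003,0],5],[[0,8,0],[0,-0.0003,0],5]])

```text
time: 18.45
ee_pos: [0.513, -0.0315, 0.1554]
tcp_rot: [-83.4, 24.1, -169.7]
wrist_force: [-4.1, -4.0, 5.2]
opening: 0.0128
```

```bash
python3 kn.py 55 .0987 0 -.001|head -1
```

```text
ramp mm [-0.1 -1.2 98.7] F [-1.2 -4.4  6.3] M [-0.877  0.609  0.2  ] th 75.9
```

>>> play_rows(moves=[[[0,1.6,0],[0,0,0],5],[[0,3.2,0],[0,0,0],5],[[0,4.8,0],[0,0,0],5],[[0,6.4,0],[0,0,0],5],[[0,8,0],[0,0,0],5]])

```text
time: 18.95
ee_pos: [0.5129, -0.0315, 0.1553]
tcp_rot: [-87.0, 24.7, -178.4]
wrist_force: [-5.4, -3.0, 5.8]
opening: 0.0128
```

```bash
python3 kn.py 55 .0987 0 -.001|head -1
```

```text
ramp mm [-0.2 -1.2 98.7] F [-2.2 -3.5  7.5] M [-0.8    0.689  0.2  ] th 83.9
```

>>> play_rows(moves=[[[0,1.6,0],[0,0,0],5],[[0,3.2,0],[0,0,0],5],[[0,4.8,0],[0,0,0],5],[[0,6.4,0],[0,0,0],5],[[0,8,0],[0,0,0],5]])

```text
time: 19.45
ee_pos: [0.5128, -0.0315, 0.1553]
tcp_rot: [-90.7, 24.9, 172.8]
wrist_force: [-6.1, -2.9, 6.5]
opening: 0.0135
```

```bash
python3 kn.py 55 .0987 0 -.001|head -1
```

```text
ramp mm [-0.2 -1.2 98.7] F [-2.5 -3.5  8.4] M [-0.836  0.828  0.191] th 91.9
```

>>> play_rows(moves=[[[0,1.6,0],[0,0,0],5],[[0,3.2,0],[0,0,0],5],[[0,4.8,0],[0,0,0],5],[[0,6.4,0],[0,0,0],5],[[0,8,0],[0,0,0],5]])

```text
time: 19.95
ee_pos: [0.5128, -0.0315, 0.1553]
tcp_rot: [-94.4, 24.5, 164.0]
wrist_force: [-5.6, -3.2, 5.7]
opening: 0.0129
```

```bash
python3 kn.py 55 .0987 0 -.001|head -1
```

```text
ramp mm [-0.3 -1.2 98.7] F [-2.4 -3.7  7.4] M [-0.846  0.878  0.162] th 99.9
```

>>> play_rows(moves=[[[0,1.6,0],[0,0,0],5],[[0,3.2,0],[0,0,0],5],[[0,4.8,0],[0,0,0],5],[[0,6.4,0],[0,0,0],5],[[0,8,0],[0,0,0],5]])

```text
time: 20.45
ee_pos: [0.5127, -0.0315, 0.1552]
tcp_rot: [-98.0, 23.6, 155.3]
wrist_force: [-5.8, -3.2, 6.4]
opening: 0.0132
```

```bash
python3 kn.py 55 .0987 0 -.001|head -1
```

```text
ramp mm [-0.4 -1.2 98.7] F [-2.2 -3.7  8.1] M [-0.788  0.981  0.203] th 107.9
```

>>> play_rows(moves=[[[0,1.6,0],[0,0,0],5],[[0,3.2,0],[0,0,0],5],[[0,4.8,0],[0,0,0],5],[[0,6.4,0],[0,0,0],5],[[0,8,0],[0,0,0],5]])

```text
time: 20.95
ee_pos: [0.5126, -0.0314, 0.1552]
tcp_rot: [-101.3, 22.3, 146.7]
wrist_force: [-7.0, -3.3, 6.6]
opening: 0.0129
```

```bash
python3 kn.py 55 .0987 0 -.001|head -1
```

```text
ramp mm [-0.5 -1.2 98.7] F [-3.2 -3.9  8.8] M [-0.819  1.083  0.203] th 115.9
```

>>> play_rows(moves=[[[0,1.6,0],[0,0,0],5],[[0,3.2,0],[0,0,0],5],[[0,4.8,0],[0,0,0],5],[[0,6.4,0],[0,0,0],5],[[0,8,0],[0,0,0],5]])

```text
time: 21.45
ee_pos: [0.5126, -0.0314, 0.1552]
tcp_rot: [-104.4, 20.5, 138.3]
wrist_force: [-7.7, -2.7, 6.3]
opening: 0.0127
```

```bash
python3 kn.py 55 .0987 0 -.001|head -1
```

```text
ramp mm [-0.5 -1.1 98.7] F [-4.  -3.4  8.9] M [-0.707  1.169  0.151] th 123.9
```

>>> play_rows(moves=[[[0,1.6,0],[0,0,0],5],[[0,3.2,0],[0,0,0],5],[[0,4.8,0],[0,0,0],5],[[0,6.4,0],[0,0,0],5],[[0,8,0],[0,0,0],5]])

```text
time: 21.95
ee_pos: [0.5126, -0.0313, 0.1552]
tcp_rot: [-107.1, 18.3, 130.2]
wrist_force: [-7.7, -2.4, 6.8]
opening: 0.0131
```

```bash
python3 kn.py 55 .0987 0 -.001
```

```text
ramp mm [-0.6 -1.1 98.7] F [-3.8 -3.   9.3] M [-0.672  1.177  0.362] th 131.9
t 21.95 q [ -2.9 -26.4 -29.4  62.1  -1.1 -46.1] p [ 0.5126 -0.0313  0.1552] F [-7.7 -2.4  6.8] M [-0.655  1.24   0.044] open 13.1
TURN [ -0.2 -76.9   0.2] SHIFT [-0.0004 -0.     -0.0005]
```

>>> play_rows(moves=[[[0,0.8,0],[0,0,0],5],[[0,1.6,0],[0,0,0],5],[[0,2.4,0],[0,0,0],5],[[0,3.2,0],[0,0,0],5],[[0,4,0],[0,0,0],5]])

```text
time: 22.45
ee_pos: [0.5125, -0.0313, 0.1552]
tcp_rot: [-108.3, 17.1, 126.2]
wrist_force: [-8.5, -2.1, 6.4]
opening: 0.013
```

```bash
python3 kn.py 55 .0987 0 -.001|head -1
```

```text
ramp mm [-0.6 -1.1 98.7] F [-4.8 -2.9  9.3] M [-0.636  1.228  0.249] th 135.9
```

>>> play_rows(moves=[[[0,1,0],[0,0,0],5],[[0,2,0],[0,0,0],5],[[0,3,0],[0,0,0],5],[[0,4,0],[0,0,0],5],[[0,5,0],[0,0,0],5]])

```text
time: 22.95
ee_pos: [0.5125, -0.0312, 0.1551]
tcp_rot: [-109.7, 15.5, 121.3]
wrist_force: [-9.0, -2.3, 6.4]
opening: 0.013
```

```bash
python3 kn.py 55 .0987 0 -.001|head -1
```

```text
ramp mm [-0.7 -1.  98.6] F [-5.2 -3.   9.5] M [-0.613  1.281  0.246] th 140.9
```

>>> play_rows(moves=[[[0,1.6,0],[0,0,0],5],[[0,3.2,0],[0,0,0],5],[[0,4.8,0],[0,0,0],5],[[0,6.4,0],[0,0,0],5],[[0,8,0],[0,0,0],5]])

```text
time: 23.45
ee_pos: [0.5125, -0.0312, 0.1551]
tcp_rot: [-111.6, 12.6, 113.5]
wrist_force: [-8.6, -1.5, 7.1]
opening: 0.0132
```

```bash
python3 kn.py 55 .0987 0 -.001|head -1
```

```text
ramp mm [-0.7 -1.  98.7] F [-4.7 -2.3 10. ] M [-0.529  1.363  0.328] th 148.9
```

>>> play_rows(moves=[[[0,1.6,0],[0,0,0],5],[[0,3.2,0],[0,0,0],5],[[0,4.8,0],[0,0,0],5],[[0,6.4,0],[0,0,0],5],[[0,8,0],[0,0,0],5]])

```text
time: 23.95
ee_pos: [0.5124, -0.0311, 0.1551]
tcp_rot: [-113.0, 9.6, 106.0]
wrist_force: [-8.4, -1.5, 7.4]
opening: 0.013
```

```bash
python3 kn.py 55 .0987 0 -.001|head -1
```

```text
ramp mm [-0.7 -0.9 98.7] F [-4.4 -2.2 10.2] M [-0.426  1.375  0.27 ] th 156.9
```

>>> play_rows(moves=[[[0,1.6,0],[0,0,0],5],[[0,3.2,0],[0,0,0],5],[[0,4.8,0],[0,0,0],5],[[0,6.4,0],[0,0,0],5],[[0,8,0],[0,0,0],5]])

```text
time: 24.45
ee_pos: [0.5124, -0.0311, 0.1551]
tcp_rot: [-114.0, 6.4, 98.6]
wrist_force: [-9.3, -1.2, 7.4]
opening: 0.0131
```

```bash
python3 kn.py 55 .0987 0 -.001|head -1
```

```text
ramp mm [-0.7 -0.8 98.7] F [-5.2 -2.  10.6] M [-0.358  1.386  0.322] th 164.9
```

>>> play_rows(moves=[[[0,1.6,0],[0,0,0],5],[[0,3.2,0],[0,0,0],5],[[0,4.8,0],[0,0,0],5],[[0,6.4,0],[0,0,0],5],[[0,8,0],[0,0,0],5]])

```text
time: 24.95
ee_pos: [0.5124, -0.031, 0.1551]
tcp_rot: [-114.6, 3.1, 91.3]
wrist_force: [-8.4, -0.3, 6.9]
opening: 0.013
```

```bash
python3 kn.py 55 .0987 0 -.001|head -1;python3 - <<'E'
from h import *
from workcell import camera
c=camera("side");crop(c,200,130,350,290,4,"pics/k3.png");pickle.dump(c,open("s3.pkl","wb"))
E
python3 kn.py 55 .0987 0 -.001|head -1
```

```text
ramp mm [-0.8 -0.7 98.7] F [-4.7 -1.1  9.8] M [-0.246  1.435  0.319] th 172.9
ramp mm [-0.7 -0.7 98.7] F [-4.9 -0.9  9.7] M [-0.301  1.407  0.25 ] th 173.0
```

View pics/k3.png

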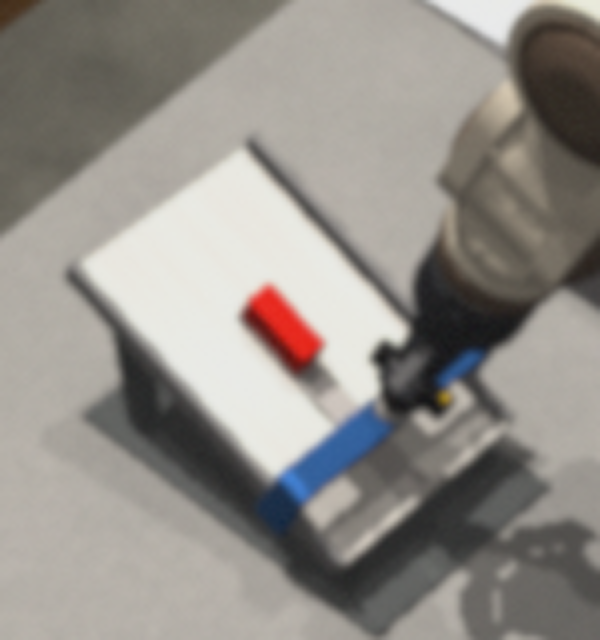

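>>> play_rows(moves=[[[0,0,0],[0,0,0],25],[[0,0,0],[0,0,0],45],[[0,0,0],[0,0,0],50],[[0,0,0],[0,0,0],50],[[0,0,0],[0,-0.015,0],50]])

```text
time: 25.5
ee_pos: [0.506, -0.0305, 0.1666]
tcp_rot: [-114.5, 3.1, 91.3]
wrist_force: [-0.3, 0.2, -0.3]
opening: 0.0427
```

>>> play_rows(moves=[[[0,0,0],[0,-0.03,0],50],[[0,0,0],[0,-0.06,0],60],[[0,5,0],[0,-0.06,0.02],80],[[0,7,0],[0,-0.06,-0.03],80],[[0,7,0],[0,-0.06,-0.07],80]])

```text
time: 26.0
ee_pos: [0.5449, -0.0251, 0.2535]
tcp_rot: [-115.0, 0.1, 84.9]
wrist_force: [0.2, 0.2, 1.5]
opening: 0.0682
```

Run:
```python
from d import *
from workcell import camera
c=camera("side");crop(c,200,130,350,290,4,"pics/k4.png");pickle.dump(c,open("s4.pkl","wb"))
o,p,R=cur();print((r(p)*1000).round(1))
delta(w(.095,-.0001,.08),mk(-N,-X))
```

```text
[ 75.4   8.6 173.3]
t 26.05 q [ -1.8 -20.  -14.2  70.7  -1.5   2.9] p [ 0.5506 -0.025   0.2549] F [-3.  -0.1 -0.7] M [ 0.078  0.507 -0.022] open 68.0
TURN [ 0.2  0.1 -0.1] SHIFT [-0.0086  0.0933 -0.0193]
```

View pics/k4.png

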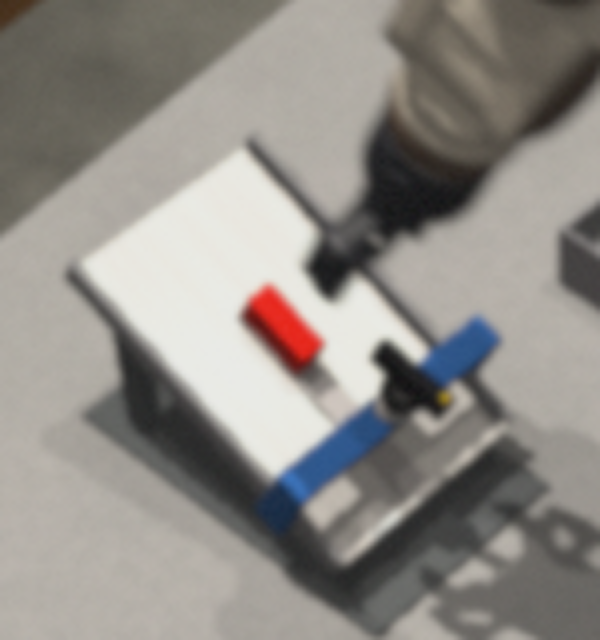

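Run:
```python
from d import *
for f in("side0.pkl","s4.pkl"):
    c=pickle.load(open(f,"rb"));im=c["img"].astype(int)
    m=(im[...,0]>110)&(im[...,1]>90)&(im[...,2]<70);m[:200]=0;m[260:]=0;m[:,:280]=0;m[:,340:]=0
    ys,xs=np.where(m);q=r(onplane(c,[xs.mean(),ys.mean()],n=N,p0=w(0,0,.119))[0])*1000
    print(len(xs),q.round(1),np.degrees(np.arctan2(-q[1],q[0])))
```

```text
3 [ 21.5  -7.4 119. ] 18.9264747875164
5 [-24.2  -1.3 119. ] 176.9358073817837
```

>>> play_rows(moves=[[[0,0,0],[-0.0085,0,-0.0195],80],[[0,0,0],[-0.0085,0.02,-0.0195],80],[[0,0,0],[-0.0085,0.05,-0.0195],80],[[0,0,0],[-0.0085,0.08,-0.0195],80],[[0,0,0],[-0.0085,0.093,-0.0195],80]])

```text
time: 26.55
ee_pos: [0.6005, -0.0389, 0.1726]
tcp_rot: [-114.6, 0.2, 85.0]
wrist_force: [-0.5, 0.3, 0.8]
opening: 0.0684
```

>>> play_rows(moves=[[[0,0,0],[0,0,0],80],[[0,0,0],[0,0,0],80],[[0,0,0],[0,0,0],80],[[0,0,0],[0,0,0],80],[[0,0,0],[0,0,0],80]])

```text
time: 27.05
ee_pos: [0.6011, -0.0389, 0.1773]
tcp_rot: [-115.0, 0.2, 85.0]
wrist_force: [-0.4, -0.1, -0.0]
opening: 0.0684
```

Run:
```python
from d import *
o,p,R=cur();print((r(p)*1000).round(1))
delta(w(.0951,-.0001,.001),mk(-N,-X))
```

```text
[89.3 -0.7 81.2]
t 27.05 q [ -3.3 -13.6 -17.8  60.9  -0.9   1.5] p [ 0.6011 -0.0389  0.1773] F [-0.4 -0.1 -0. ] M [0.018 0.382 0.006] open 68.4
TURN [-0.   0.1 -0.1] SHIFT [ 0.0008  0.0802 -0.0059]
```

>>> play_rows(moves=[[[0,0,0],[0.0007,0.02,-0.006],80],[[0,0,0],[0.0007,0.05,-0.006],80],[[0,0,0],[0.0007,0.07,-0.006],80],[[0,0,0],[0.0007,0.0795,-0.006],80],[[0,0,0],[0.0007,0.0795,-0.006],80]])

```text
time: 27.55
ee_pos: [0.6393, -0.0418, 0.1053]
tcp_rot: [-114.8, 0.2, 85.0]
wrist_force: [0.6, -0.2, -0.7]
opening: 0.0689
```

```bash
python3 st.py|head -1
```

```text
ramp mm [93.6 -0.3 -0.2] Framp [ 0.2 -0.1 -0.9] Mramp [-0.012  0.407 -0.021]
```

>>> play_rows(grip_force=40, moves=[[[0,0,0],[0,0,0],45],[[0,0,0],[0,0,0],35],[[0,0,0],[0,0,0],28],[[0,0,0],[0,0,0],15],[[0,0,0],[0,0,0],10]])

```text
time: 28.05
ee_pos: [0.64, -0.0418, 0.1081]
tcp_rot: [-115.0, 0.2, 85.0]
wrist_force: [-4.2, 0.6, 6.2]
opening: 0.0232
```

```bash
python3 st.py|head -1
```

```text
ramp mm [95.4 -0.2  1.9] Framp [-1.3  0.3  7.4] Mramp [ 0.001  0.646 -0.015]
```

>>> play_rows(grip_force=60, moves=[[[0,0,0],[0,0,0],10],[[0,0,0],[0,-0.0003,0],10],[[0,0,0],[0,-0.0005,0],10],[[0,0,0],[0,-0.0005,0],10],[[0,0,0],[0,-0.0005,0],10]])

```text
time: 28.55
ee_pos: [0.64, -0.0418, 0.1081]
tcp_rot: [-115.0, 0.2, 85.0]
wrist_force: [-2.8, 1.0, 6.0]
opening: 0.0232
```

```bash
python3 st.py|head -1
```

```text
ramp mm [95.4 -0.2  2. ] Framp [-0.1  0.7  6.7] Mramp [ 0.055  0.296 -0.074]
```

>>> play_rows(moves=[[[0,0,0],[0,0,-0.001],10],[[0,0,0],[0,0,-0.002],10],[[0,0,0],[0,0,-0.003],10],[[0,0,0],[0,0,-0.004],10],[[0,0,0],[0,0,-0.005],10]])

```text
time: 29.05
ee_pos: [0.6402, -0.0418, 0.1081]
tcp_rot: [-114.4, 0.2, 85.0]
wrist_force: [-41.6, 4.1, 21.1]
opening: 0.0228
```

```bash
python3 st.py|head -1
```

```text
ramp mm [95.6 -0.2  1.9] Framp [-29.    0.4  36.8] Mramp [ 0.022  5.363 -0.156]
```

>>> play_rows(moves=[[[0,0,0],[0,-0.0005,0],10],[[0,0,0],[0,-0.001,0],10],[[0,0,0],[0,-0.0015,0],10],[[0,0,0],[0,-0.002,0],10],[[0,0,0],[0,-0.002,0],10]])

```text
time: 29.55
ee_pos: [0.6401, -0.0418, 0.1082]
tcp_rot: [-114.5, 0.2, 85.0]
wrist_force: [-18.0, 2.1, 1.8]
opening: 0.0232
```

```bash
python3 st.py|head -1
```

```text
ramp mm [95.5 -0.2  2. ] Framp [-15.7   0.5   9.3] Mramp [ 0.072  2.637 -0.078]
```

>>> play_rows(moves=[[[0,0,0],[0,-0.0007,-0.001],10],[[0,0,0],[0,-0.0012,-0.002],10],[[0,0,0],[0,-0.0015,-0.0025],10],[[0,0,0],[0,-0.0015,-0.003],10],[[0,0,0],[0,-0.0015,-0.003],10]])

```text
time: 30.05
ee_pos: [0.6402, -0.0418, 0.1082]
tcp_rot: [-114.1, 0.2, 85.0]
wrist_force: [-21.4, 2.8, -2.7]
opening: 0.023
```

```bash
python3 st.py|head -1
```

```text
ramp mm [95.6 -0.1  2. ] Framp [-20.7   0.9   6.6] Mramp [ 0.141  3.96  -0.081]
```

```bash
python3 - <<'E'
from h import *
from workcell import camera
c=camera("side");crop(c,200,130,350,290,4,"pics/p1.png");pickle.dump(c,open("s5.pkl","wb"))
E
python3 st.py
```

```text
ramp mm [95.6 -0.2  2. ] Framp [-21.7   0.2   7. ] Mramp [ 0.099  4.01  -0.142]
t 30.1 q [ -3.4  -6.6 -19.1  53.3  -0.8   1.4] p [ 0.6402 -0.0418  0.1082] F [-22.5   2.2  -2.8] M [ 0.505  3.981 -0.087] open 22.9
TURN [-0.9  0.1 -0.1] SHIFT [-0.     -0.0039 -0.0793]
```

View pics/p1.png

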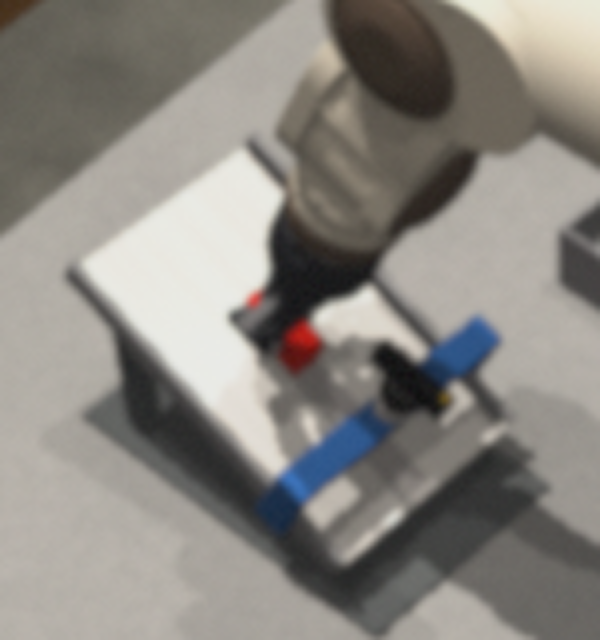

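>>> play_rows(moves=[[[0,0,0],[0,-0.0003,-0.001],10],[[0,0,0],[0,-0.0008,-0.002],10],[[0,0,0],[0,-0.0012,-0.003],10],[[0,0,0],[0,-0.0016,-0.004],10],[[0,0,0],[0,-0.0016,-0.004],10]])

```text
time: 30.6
ee_pos: [0.6433, -0.0421, 0.1097]
tcp_rot: [-114.1, 0.2, 85.0]
wrist_force: [-10.7, 1.1, -14.8]
opening: 0.023
```

```bash
python3 st.py|head -1
```

```text
ramp mm [99.1 -0.2  2. ] Framp [-16.    0.2  -8.8] Mramp [ 0.083  2.753 -0.107]
```

>>> play_rows(moves=[[[0,0,0],[0,0.0005,-0.001],10],[[0,0,0],[0,0.0005,-0.002],10],[[0,0,0],[0,0.0005,-0.003],10],[[0,0,0],[0,0.0005,-0.004],10],[[0,0,0],[0,0.0005,-0.005],10]])

```text
time: 31.1
ee_pos: [0.6479, -0.0425, 0.1118]
tcp_rot: [-114.1, 0.2, 85.0]
wrist_force: [-15.4, 1.5, -11.0]
opening: 0.0231
```

```bash
python3 st.py|head -1
```

```text
ramp mm [104.2  -0.2   2. ] Framp [-18.7   0.1  -3.5] Mramp [-0.005  3.221 -0.039]
```

>>> play_rows(moves=[[[0,0,0],[0,0.0002,-0.0012],10],[[0,0,0],[0,0.0003,-0.0024],10],[[0,0,0],[0,0.0003,-0.0036],10],[[0,0,0],[0,0.0003,-0.0048],10],[[0,0,0],[0,0.0003,-0.006],10]])

```text
time: 31.6
ee_pos: [0.6535, -0.0431, 0.1145]
tcp_rot: [-114.1, 0.2, 85.0]
wrist_force: [-17.1, 0.8, -7.5]
opening: 0.0231
```

```bash
python3 st.py|head -1
```

```text
ramp mm [110.4  -0.2   2. ] Framp [-18.7  -0.7   0.4] Mramp [0.009 3.477 0.035]
```

>>> play_rows(moves=[[[0,0,0],[0,0,-0.0012],10],[[0,0,0],[0,0,-0.0024],10],[[0,0,0],[0,0,-0.0036],10],[[0,0,0],[0,0,-0.005],10],[[0,0,0],[0,0,-0.005],10]])

```text
time: 32.1
ee_pos: [0.6583, -0.0435, 0.1167]
tcp_rot: [-114.1, 0.2, 85.0]
wrist_force: [-15.1, 0.8, -8.9]
opening: 0.0227
```

```bash
python3 st.py|head -1
```

```text
ramp mm [115.7  -0.2   2. ] Framp [-17.5  -0.5  -1.6] Mramp [ 0.023  3.23  -0.016]
```

>>> play_rows(moves=[[[0,0,0],[0,0.0004,0.001],10],[[0,0,0],[0,0.0009,0.002],10],[[0,0,0],[0,0.0013,0.003],10],[[0,0,0],[0,0.0018,0.004],10],[[0,0,0],[0,0.0018,0.004],10]])

```text
time: 32.6
ee_pos: [0.6583, -0.0435, 0.1167]
tcp_rot: [-114.6, 0.2, 85.0]
wrist_force: [-4.7, 0.5, -6.1]
opening: 0.023
```

```bash
python3 st.py|head -1
```

```text
ramp mm [115.7  -0.3   2. ] Framp [-6.9  0.1 -3.6] Mramp [-0.043  1.779  0.032]
```

>>> play_rows(moves=[[[0,0,0],[0,0.0005,0.001],10],[[0,0,0],[0,0.001,0.002],10],[[0,0,0],[0,0.001,0.002],35],[[0,0,0],[0,0.001,0.002],60],[[0,0,0],[0,0.001,0.002],80]])

```text
time: 33.1
ee_pos: [0.6595, -0.0435, 0.1188]
tcp_rot: [-115.0, 0.2, 85.0]
wrist_force: [-0.8, -0.3, 0.2]
opening: 0.058
```

```bash
python3 st.py|head -1
```

```text
ramp mm [ 1.177e+02 -1.000e-01  3.400e+00] Framp [-0.6 -0.4  0.5] Mramp [-0.058  0.427 -0.035]
```

>>> play_rows(moves=[[[0,0,0],[0,0,0],80],[[0,0,0],[0,-0.02,0],80],[[0,0,0],[0,-0.05,0],80],[[0,0,0],[0,-0.1,0],80],[[0,0,0],[0,-0.15,0],80]])

```text
time: 33.6
ee_pos: [0.5949, -0.0375, 0.2548]
tcp_rot: [-114.8, 0.2, 85.0]
wrist_force: [1.3, 0.3, 0.9]
opening: 0.0689
```

```bash
python3 st.py|head -1
```

```text
ramp mm [1.164e+02 1.000e-01 1.540e+02] Framp [1.6 0.4 0.2] Mramp [0.018 0.262 0.039]
```

Move clear (back and sideways-up) and look.

>>> play_rows(moves=[[[0,0,0],[0.01,-0.04,0],80],[[0,0,0],[0.04,-0.07,0.01],80],[[0,0,0],[0.08,-0.08,0.02],80],[[0,0,0],[0.12,-0.08,0.03],80],[[0,0,0],[0.16,-0.08,0.03],80]])

```text
time: 34.1
ee_pos: [0.5486, 0.1288, 0.3145]
tcp_rot: [-115.0, 0.1, 85.0]
wrist_force: [1.9, -1.4, -0.2]
opening: 0.0685
```

>>> play_rows(moves=[[[0,0,0],[0.045,0,0],80],[[0,0,0],[0.09,0,0],80],[[0,0,0],[0.13,0,0],80],[[0,0,0],[0.13,0,0],80],[[0,0,0],[0.13,0,0],80]])

```text
time: 34.6
ee_pos: [0.5607, 0.2579, 0.3125]
tcp_rot: [-114.8, 0.2, 85.1]
wrist_force: [0.1, 0.1, 0.3]
opening: 0.0687
```

Run:
```python
from d import *
from workcell import camera
for n in("side","top"):
    c=camera(n);pickle.dump(c,open(n+"9.pkl","wb"));cv2.imwrite(f"pics/{n}9.png",c["img"][:,:,::-1])
    if n=="side": crop(c,200,130,350,290,4,"pics/end_s.png")
    else: crop(c,270,120,370,260,4,"pics/end_t.png")
print(get_obs()["wrist_force"],get_obs()["time"])
```

```text
[ 0.12586466 -0.4022569  -0.23161885] 34.7
```

View pics/end_s.png

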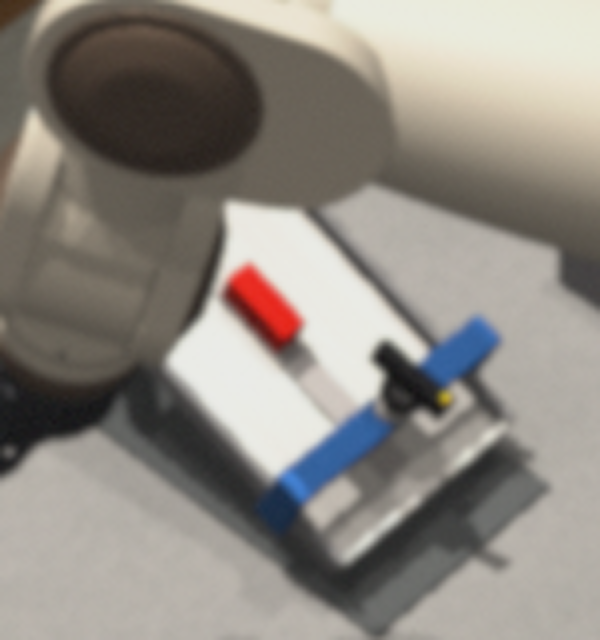

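View pics/top9.png

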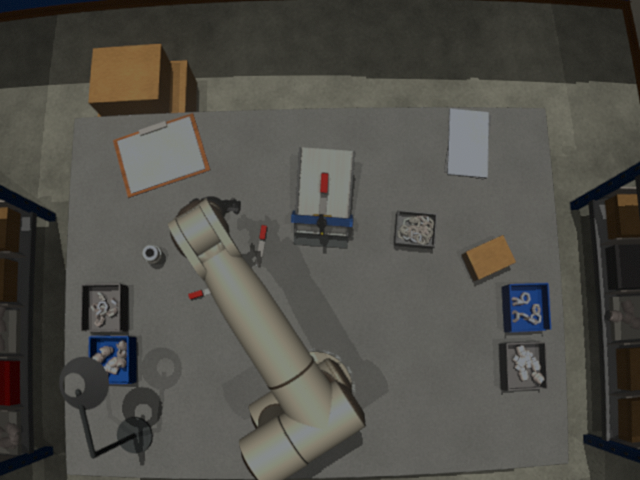

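Run:
```python
from d import *
from workcell import job_done
for f in("s4.pkl","side9.pkl"):
    c=pickle.load(open(f,"rb"));im=c["img"].astype(int);R,G=im[...,0],im[...,1];m=((R>150)&(G<80));m[:,:240]=0;m[280:]=0
    ys,xs=np.where(m);q=np.array([r(a) for a in onplane(c,np.c_[xs,ys],n=N,p0=w(0,0,.034))])*1000
    rc=cv2.minAreaRect(q[:,:2].astype(np.float32));print(len(xs),np.round(rc[0],1),np.round(rc[1],1),round(rc[2],1))
    m=(im[...,0]>110)&(im[...,1]>90)&(im[...,2]<70);m[:200]=0;m[260:]=0;m[:,:280]=0;m[:,340:]=0
    ys,xs=np.where(m);q=r(onplane(c,[xs.mean(),ys.mean()],n=N,p0=w(0,0,.119))[0])*1000;print(np.degrees(np.arctan2(-q[1],q[0])))
print(job_done())
```

```text
129 [92.2  5.4] [19.8 54.7] 89.3
176.9358073817837
131 [112.1   5.1] [54.7 19.6] 2.7
179.86136728973554
the job is handed in; nothing more can be done
None
```

I gauged the gate with the full-size blade, drew the blade back about 20 mm, left it pinched and handed the job in at 34.7 s. I used the big blade at top-view pixel (218, 235), whose handle measured about 59 x 23 mm; the two smaller ones were left alone.

- **Blade to lip:** I slid it down the floor under the gate until the tip met the lip. The arm felt about 5 N with the tip at x ≈ -49.5 mm, and then I let go.
- **Knob:** I turned it clockwise from about 20° to 173° of tool angle.
    - **Contact:** The torque rose from about 0.19 to 0.29 N m between 124° and 132°. The readings were noisy (0.25 to 0.36 N m), so the contact angle is good to about ±4°.
    - **Eighth of a turn:** From contact taken at 128°, I added about 45° more. After I let go, the side camera put the wing at about 177°.
- **Drag:** The first pull stuck while the gripper was pressing the blade onto the floor with up to 37 N. I eased that off, and the blade came free at roughly 20 N and then drew steadily at about 18 N. It moved 20.3 mm by the arm and 19.9 mm in the picture.

**Last checks:**
- **Blade:** It stayed straight under the gate to within about 2–3° of image noise.
- **Knob:** The last picture reads 180° against 177° earlier, which is only a few pixels' difference.
- **Surroundings:** The bin, gland and carton look undisturbed in the top view, and the robot touches nothing.
- **Disagreement:** By touch, the chute floor was about 4 mm lower than my camera estimate. I used the touch reading when placing the blade.

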